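Charge and log the drone battery packs

TASK

Lay every battery pack label up in a bay of its own in the charging dock, then take the barcode scanner from its stand and read first the label on the dock itself, then those of the packs, longest first and shortest last, keeping the beam still on the middle of each label for a second from about 8 cm away. Put the scanner back in its stand as it was; then push the dock's knob down and, keeping it down, turn it clockwise as far as it goes, and let it spring up. Packs may get knocked meanwhile, so see that all lie properly in their bays at the end, and leave the other things on the bench alone.

Things in the scene. Friction and masses are not known exactly. Their poses are not given: they have to be found in the camera images.
- pack_long: the longest battery pack: a black brick 150 mm long (its x), 42 mm wide (y), 48 mm high (z); origin at the centre of its underside. White barcode label on top near the +x end, brass connector 9 mm out of the -x end. Grasp across the width, at the middle. Starts label up at the right; may be absent (2 or 3 packs in all)
- pack_long_label (a point): centre of that pack's 44 x 34 mm label, on its top face: 45 mm towards +x from the pack's origin and 48 mm above its underside; z points up out of the label
- pack_mid: the middle-length battery pack: a black brick 120 mm long (its x), 42 mm wide (y), 42 mm high (z); origin at the centre of its underside. White barcode label on top near the +x end, brass connector 9 mm out of the -x end. Grasp across the width, at the middle. Starts label up at the right; may be absent (2 or 3 packs in all)
- pack_mid_label (a point): centre of that pack's 44 x 34 mm label, on its top face: 30 mm towards +x from the pack's origin and 42 mm above its underside; z points up out of the label
- pack_short: the shortest battery pack: a black brick 90 mm long (its x), 42 mm wide (y), 36 mm high (z); origin at the centre of its underside. White barcode label on top near the +x end, brass connector 9 mm out of the -x end. Grasp across the width, at the middle. Starts label up at the right; may be absent (2 or 3 packs in all)
- pack_short_label (a point): centre of that pack's 44 x 34 mm label, on its top face: 15 mm towards +x from the pack's origin and 36 mm above its underside; z points up out of the label
- bay_left (a point): the left bay of the charging dock (fixed grey block 200 x 390 mm): centre of the bay's floor, 30 mm above the table; x along the bay, y across, z up. The floor is 170 mm long, 62 mm wide, between black ribs and end lips 8 mm high; bay centres are 88 mm apart. Packs lie along a bay, either way round; any pack in any bay
- bay_middle (a point): the middle bay of the charging dock (fixed grey block 200 x 390 mm): centre of the bay's floor, 30 mm above the table; x along the bay, y across, z up. The floor is 170 mm long, 62 mm wide, between black ribs and end lips 8 mm high; bay centres are 88 mm apart. Packs lie along a bay, either way round; any pack in any bay
- bay_right (a point): the right bay of the charging dock (fixed grey block 200 x 390 mm): centre of the bay's floor, 30 mm above the table; x along the bay, y across, z up. The floor is 170 mm long, 62 mm wide, between black ribs and end lips 8 mm high; bay centres are 88 mm apart. Packs lie along a bay, either way round; any pack in any bay
- dock_label (a point): centre of the dock's own white barcode label, 44 x 50 mm, on the console at the right end of the dock, 52 mm above the table, 85 mm beyond the knob; z points up out of it
- scanner: hand-held barcode scanner, 0.22 kg: grey handle (x from -90 to +55 mm), 30 mm wide (y), 28 mm high (z), and at its +x end a black head 54 mm wide, bent 60 degrees down. Origin in the middle of the handle's section, close to the centre of mass: grip there from above, across the 30 mm width. The head reaches 51 mm below the origin and to x = +110 mm
- scanner_window (a point): middle of the scanner's amber window at the end of the head: 94.5 mm along x and -43 mm along z from the scanner's origin. Its x axis is the beam, straight out of the window: (0.5, 0, -0.866) in the scanner's frame, so with the handle level it slants forward and down, 30 degrees from vertical. It reads a label whose middle it meets from 35 to 130 mm away, up to 45 degrees off square
- stand_seat (a point): the scanner's stand (fixed): a foot plate 10 mm thick with two aluminium forks at x = -65 and +43 mm of this frame, on which the handle lies. The point is where the scanner's origin is when put away (94 mm above the table), x as the scanner's x then. The saddles are 39 mm wide for the 30 mm handle, their cheeks rise to 96 mm above the table; between the forks the fingers have free room
- mode_press (a joint): how far the dock's knob is pressed down, m: 0 up, 0.008 fully down. Sprung: about 3 N to start and 8 N fully down; comes up by itself
- mode_turn (a joint): angle of the same knob, rad: grows clockwise seen from above, stops at 0 (off) and 1.57 (charging); starts between 0 and 0.25. Stays where it is left; turning takes 0.05 N m
- mode_grip (a point): grip point of the knob, on its axis (moves with it), 96 mm above the table when up, on the console at the right end of the dock. The knob is a black disc 58 mm across with an upright bar on it, 56 mm long (this point's x), 18 mm thick (y); the bar reaches 10 mm above this point, and the disc's top is 22 mm below it
- tape: not part of the job, to be left alone: roll of tape lying flat, 90 mm across, 25 mm high; origin at its underside
- motor: not part of the job, to be left alone: small upright electric motor, 54 mm across, 46 mm high; origin at its underside
- screwdriver: not part of the job, to be left alone: screwdriver lying down beyond the packs; origin at its underside
- glue: not part of the job, to be left alone: white bottle, 48 mm across, 110 mm high; origin at its underside
- drone_arm: not part of the job, to be left alone: drone arm: a dark tube with a white motor pod, 280 mm long, 56 mm high; origin at its underside
- spool: not part of the job, to be left alone: filament spool lying flat, black flanges, 170 mm across, 60 mm high; origin at its underside
- parts_tray: not part of the job, to be left alone: grey open tray, 140 x 100 mm, 40 mm high; origin at its underside

How it is judged:
By the outcome, as a careful person would: the job done as asked, in the order asked, and still so for the second after the job is handed in, with the robot touching nothing.
Of pack_long, pack_mid, pack_short only 2 to 3 are there at a start; the rules pass over those that are not, and their reading is None.
At some moment in a run one of pack_long, pack_mid, pack_short may be knocked a few centimetres aside while the robot is not near it.
It also fails if it takes over 210 s, if anything falls off the work surface, if the arm or the gripper's body presses on something with over 40 N, if the wrist force passes 120 N, or if a joint passes its speed limit or range.

ROBOT

A 7-joint arm with a two-finger parallel gripper is mounted at the origin on the work surface. World frame = base frame: x ahead of the robot, y to its left, z up, the work surface at z = 0. Lengths are in m, angles in degrees, forces in N, time in s.
With the tool pointing down it reaches from about 0.425 to 0.875 m from the base axis. Payload 4.7 kg.
Tool frame: the origin (TCP) lies midway between the tips of the shut fingers; the grasp point (between the pads) lies 19 mm behind it; z points along the fingers, y is the line along which they close (so a half turn about z gives the same grasp; the last joint's range is limited). The gripper opens to 87 mm and grips with 3 to 60 N. Pads are 19 mm wide; open, the fingers measure 117 mm over their backs; the gripper's body (75 mm by 190 mm) begins 51 mm behind the grasp point.
Start: joints at [68.417, 18.392, -4.016, 83.108, 1.295, 78.541, -3.26], TCP at [0.248, -0.601, 0.223] pointing down, gripper open.
Joint ranges: [-163.93, 163.93], [-17.29, 119.83], [-79.2, 71.16], [3.27, 140.29], [-89.18, 269.18], [5.43, 117.66], [-154.24, 154.24]. Speed limits (degrees/s): [147.25, 147.25, 180, 180, 180, 180, 180].

INTERFACE

Orientations are given as [roll, pitch, yaw] about the fixed x, y, z axes, in that order (R = Rz(yaw) Ry(pitch) Rx(roll)).
In Python, from cell import env gives the robot as it stands. The module is installed in compiled form; this text tells all that it offers.
- The arm moves only by the tool step_arm, never from a script. Its argument "rows" is a list of rows, each an object with "angular": the turn, a rotation vector about the tool's x, y, z in units of pi rad (1.0 is pi rad), a list of three; "slide": the shift along the tool's x, y, z in units of 500 mm (1.0 is 500 mm), a list of three; "jaw": the opening, from 0 (shut) to 1 (fully open). A call has 1 to 10 rows; each row shifts and turns the commanded pose from where the row before left it, along the tool's axes as they then stand; what a row does not reach is not made up. A row lasts 1/8 s, in which the tool goes at most 62.5 mm and 10.7 degrees, less where a joint would pass 70% of its speed; a pose out of reach is approached as far as the arm can. A call with a number of a shift or a turn outside -1 to 1 is refused whole. A call with a gripper value outside its range is refused whole. The fingers move at their own pace and stop on an object; "newtons" is the grip in N (left out, the last holds). Time passes only in rows, so rows that do not move let the fingers close. It gives the time, the measured TCP pose, the force, the opening and the grip force at its end, in the units of the state.
- env.get_obs(): the state, without advancing time (a new reading comes with each control period).
- env.read_camera(name): name is "scene" or "top"; returns the picture (420x560x3 uint8, red, green, blue); there is no depth.
- env.camera_info(name): a dict with "fx", "fy", "cx", "cy" (pixels), "R" (3x3) and "t" (3): a world point X has camera coordinates R X + t. Camera axes: x right, y down, z forward; pixel columns grow to the right and rows downward; lengths in m; the calibration is good to about 2 mm. A picture is of the moment at which its call begins. camera_info takes no time and is no camera call.
- env.sign_off(): hands the job in; it is judged then, once.
The state is a dict: "time_s": time; "qpos": joint angles; "joint_velocities": joint speeds; "effort": joint torques, N m; "tool_pos": TCP position; "tool_rot": TCP orientation; "force": force on the tool from outside, world axes, zero at the start; "wrist_torque": the same for the moment, N m; "grip_width": finger opening in m; "grasp_force": force on a finger pad.
Only numpy, scipy, OpenCV 4.12 (cv2) and the standard library are available. Lean on these libraries where they do the work, as an engineer would, in place of code of your own. Each camera call takes 0.05 s, during which the arm holds its last target. There are 200 camera calls.

## Working session

There is one attempt and no reset: what is moved stays moved. The work goes in short steps, Python scripts to look and compute and a tool call to move; the robot and the scene stay as the last step left them, time stands still between calls to the robot, and variables do not carry over. Pictures are saved under pics/ and viewed, at most 14 in all, crops included, and the job is handed in when it is done.

Besides the shell and the picture viewer there is one more tool, called after "Call:" as a command line: name --argument value ..., lists and objects as JSON in quotes. step_arm: Moves the arm, as the interface text tells. Shifts and turns lie within -1 to 1; 1 stands for 500 mm of shift or pi rad of turn. Its arguments: {"type":"object","properties":{"rows":{"type":"array"},"newtons":{"type":"number"}},"required":["rows"]}

```bash
mkdir -p pics; ls; python3 - <<'E'
from cell import env
import cv2
for n in("scene","top"):
    im=env.read_camera(n); cv2.imwrite(f"pics/{n}0.png",im[:,:,::-1]); print(n,env.camera_info(n))
print(env.get_obs())
E
```

```text
pics
scene {'fx': 386.2606230031599, 'fy': 386.2606230031599, 'cx': 285.6776372963411, 'cy': 205.8836110369144, 'R': array([[-0.20333976,  0.97897978,  0.01585988],
       [ 0.72101106,  0.16067784, -0.67403685],
       [-0.66241678, -0.12562334, -0.73852744]]), 't': array([ 0.16798462, -0.32601839,  1.74316213])}
top {'fx': 469.48942648629907, 'fy': 469.48942648629907, 'cx': 281.100477919852, 'cy': 213.26672959576325, 'R': array([[ 0.00826876, -0.99995087,  0.00546597],
       [-0.98306215, -0.00912967, -0.18304495],
       [ 0.18308586, -0.00385984, -0.98308935]]), 't': array([-0.07685343,  0.52348532,  1.30752757])}
{'time_s': 0.1, 'qpos': array([68.41720271, 18.4358873 , -4.01363466, 83.16611214,  1.29314273,
       78.54227352, -3.25839019]), 'joint_velocities': array([ 0.03943516, -0.14221801, -0.11300884, -0.1906434 ,  0.07797705,
        0.03075778, -0.04511346]), 'effort': array([-1.74765491e-04, -4.92571986e+01, -4.05762736e-01, -3.13400924e+01,
       -6.40259776e-02,  3.93980287e-02,  6.07519564e-05]), 'tool_pos': array([ 0.24735681, -0.6005641 ,  0.22157422]), 'tool_rot': array([-1.79900846e+02,  4.21301626e-03,  2.23917950e+01]), 'force': array([0.74026476, 0.66284634, 0.05665116]), 'wrist_torque': array([ 0.00989965,  0.01687362, -0.00529979]), 'grasp_force': 0.0, 'grip_width': 0.08689278781130208}
```

View pics/top0.png

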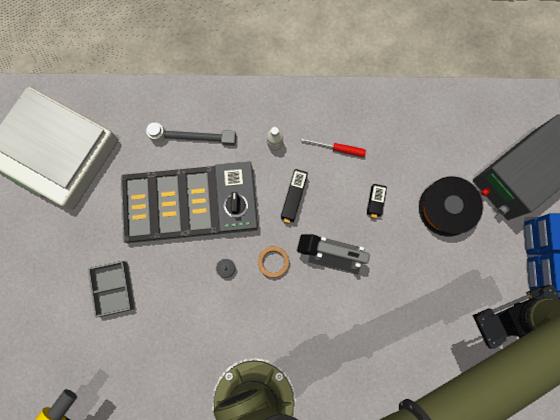

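View pics/scene0.png

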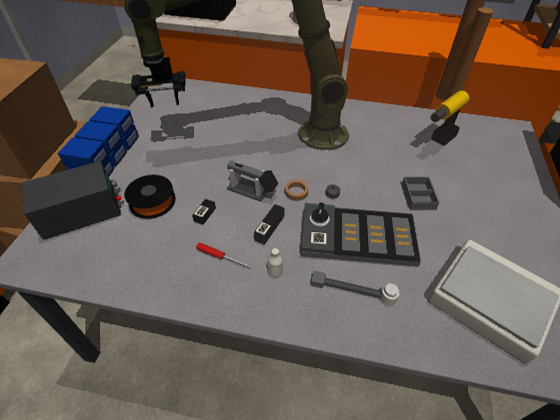

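Top view: dock spans (123–258, 163–240), with its console at the right (label 233,177; knob 235,205). There are two packs, at (295,196) and (376,200). The scanner on its stand is at (333,253) with the head to the left. I'll zoom in and measure next.

```bash
cat > h.py <<'E'
import numpy as np,cv2
from cell import env
from scipy.spatial.transform import Rotation as Ro
def ray(n,px,z):
    c=env.camera_info(n); d=np.array([(px[0]-c['cx'])/c['fx'],(px[1]-c['cy'])/c['fy'],1]); R=c['R']
    o=-R.T@c['t']; w=R.T@d; return o+w*(z-o[2])/w[2]
def proj(n,X):
    c=env.camera_info(n); p=c['R']@np.array(X)+c['t']; return np.array([c['fx']*p[0]/p[2]+c['cx'],c['fy']*p[1]/p[2]+c['cy']])
def rects(n,im,mask,z,amin=30,roi=None):
    out=[]
    for c in cv2.findContours(mask,cv2.RETR_EXTERNAL,cv2.CHAIN_APPROX_NONE)[0]:
        if cv2.contourArea(c)<amin: continue
        W=np.array([ray(n,p[0],z)[:2] for p in c]).astype(np.float32)
        r=cv2.minAreaRect(W*1000); (u,v),_,_=cv2.minAreaRect(c)
        if roi and not(roi[0]<u<roi[2] and roi[1]<v<roi[3]): continue
        out.append((np.round([u,v],1),np.round(r[0],1),np.round(r[1],1),round(r[2],1)))
    return out
def shot(n,name=None):
    im=env.read_camera(n)
    if name: cv2.imwrite(f"pics/{name}.png",im[:,:,::-1])
    return im
E
python3 - <<'E'
from h import *
im=cv2.imread("pics/top0.png")
cv2.imwrite("pics/c1.png",cv2.resize(im[150:280,205:400],None,fx=4,fy=4,interpolation=cv2.INTER_CUBIC))
cv2.imwrite("pics/c2.png",cv2.resize(cv2.imread("pics/scene0.png")[150:270,185:425],None,fx=3.3,fy=3.3,interpolation=cv2.INTER_CUBIC))
m=cv2.inRange(im,(150,150,150),(255,255,255))
m=cv2.morphologyEx(m,cv2.MORPH_CLOSE,np.ones((3,3)))
for z in(.036,.042,.048,.052):
  print(z)
  for r in rects("top",im,m,z,40,(200,150,400,280)):print(r)
hsv=cv2.cvtColor(im,cv2.COLOR_BGR2HSV)
b=cv2.inRange(hsv,(12,100,120),(30,255,255))
print("brass z=.031")
for r in rects("top",im,b,.031,8,(110,150,400,240)):print(r)
k=cv2.inRange(hsv,(0,0,0),(180,255,48))
for r in rects("top",im,k,.042,60,(260,150,400,240)):print("blk",r)
E
```

```text
0.036Traceback (most recent call last):
  File "<stdin>", line 9, in <module>
  File "h.py", line 13, in rects
    W=np.array([ray(n,p[0],z)[:2] for p in c]).astype(np.float32)
                ~~~^^^^^^^^^^
  File "h.py", line 5, in ray
    c=env.camera_info(n); d=np.array([(px[0]-c['cx'])/c['fx'],(px[1]-c['cy'])/c['fy'],1]); R=c['R']
ValueError: time passes only in moves, steps and waits
```

View pics/c1.png

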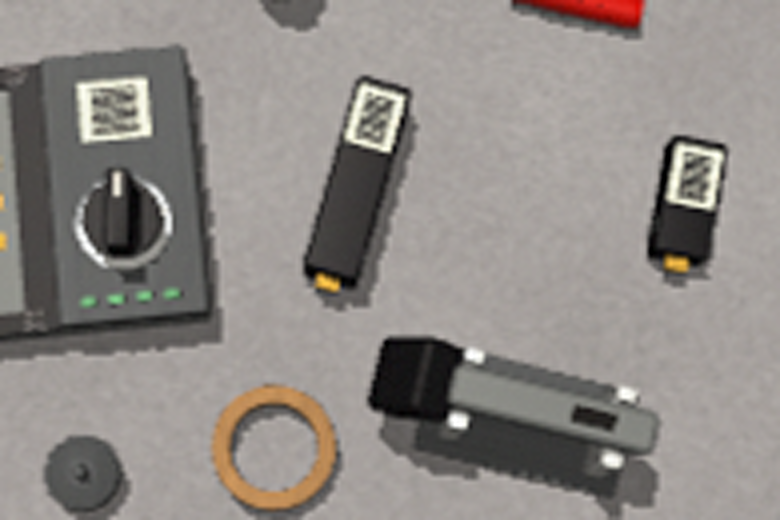

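View pics/c2.png

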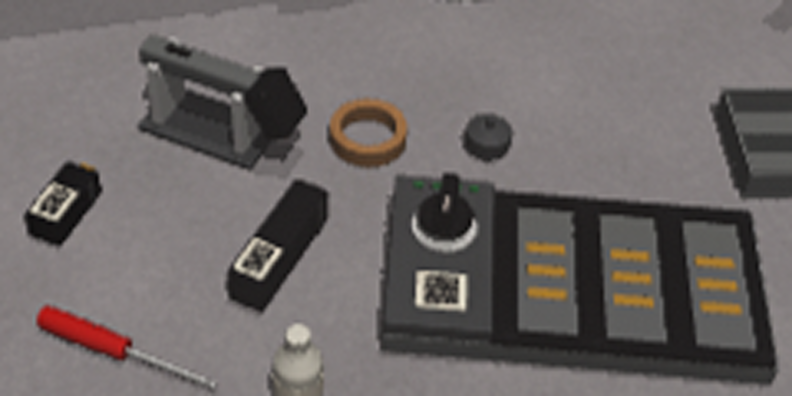

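The crops show the long-looking pack with its label towards the far side and its brass end near, and the small pack the same way round. The scanner handle lies on four white fork tips, crop (474,356), (459,421), (626,395) and (611,460). Next I'll cache the calibration and measure.

```bash
python3 - <<'E'
import re
s=open('h.py').read()
s=s.replace("def ray(","CI={n:env.camera_info(n) for n in('top','scene')}\ndef ray(").replace("c=env.camera_info(n)","c=CI[n]")
open('h.py','w').write(s)
E
python3 - <<'E'
from h import *
im=cv2.imread("pics/top0.png")
m=cv2.inRange(im,(150,150,150),(255,255,255))
m=cv2.morphologyEx(m,cv2.MORPH_CLOSE,np.ones((5,5)))
for z in(.036,.048,.052):
  print(z)
  for r in rects("top",im,m,z,40,(220,150,400,280)):print(*r)
hsv=cv2.cvtColor(im,cv2.COLOR_BGR2HSV)
b=cv2.inRange(hsv,(12,100,120),(30,255,255))
print("brass z=.031")
for r in rects("top",im,b,.031,4,(110,150,400,240)):print(*r)
k=cv2.inRange(hsv,(0,0,0),(180,255,60))
for z in (.036,.042,.048):
 for r in rects("top",im,k,z,60,(262,150,400,240)):print("blk",z,*r)
print("forks")
P=[ray("top",(205+x/4,150+y/4),.096) for x,y in((474,356),(459,421),(626,395),(611,460))]
print(np.round(P,4)); f=(P[0]+P[1])/2;r=(P[2]+P[3])/2;d=f-r;print(np.linalg.norm(d),np.degrees(np.arctan2(d[1],d[0])),r+d*65/108)
print("knob bar", ray("top",(205+121/4,150+170/4),.106),ray("top",(205+122/4,150+250/4),.106), "disc",ray("top",(205+124/4,150+222/4),.07))
# dock gray floor bays
E
```

```text
0.036
[279.5 216. ] [565.1 -66.5] [1205.6 1727.6] 0.4
0.048
[279.5 216. ] [562.5 -66.5] [1194.8 1712.2] 0.4
0.052
[279.5 216. ] [561.7 -66.5] [1191.2 1707.1] 0.4
brass z=.031
[286.5 220.5] [506.1 -88.3] [ 8.9 14.6] 0.4
[373.5 215.5] [ 523.3 -342.8] [ 8.9 14.8] 0.5
[138.5 216.4] [514.1 343.6] [12.5 38.2] 6.4
[169.  213.4] [523.9 255.3] [12.7 40.8] 5.8
[199.1 210.5] [533.4 167.8] [12.5 41. ] 6.4
[138.4 206.4] [544.1 345.6] [12.6 38.4] 6.4
[168.5 203.5] [553.6 258.2] [12.6 38.8] 6.4
[198.5 200.5] [563.3 170.8] [12.5 38.7] 5.9
[137.6 196.5] [573.7 350.2] [12.4 38.4] 6.4
[167.6 193.5] [583.5 262.6] [12.4 38.6] 6.4
[197.5 190.6] [593.1 174.9] [12.4 39. ] 6.4
blk 0.036 [376.3 199.9] [ 569.1 -351.1] [44.  94.2] 79.0
blk 0.036 [293.9 197.4] [ 574.7 -109.4] [ 40.6 145. ] 72.3
blk 0.042 [376.3 199.9] [ 567.8 -349.8] [43.8 93.8] 79.0
blk 0.042 [293.9 197.4] [ 573.3 -109.2] [ 40.5 144.3] 72.3
blk 0.048 [376.3 199.9] [ 566.5 -348.6] [43.6 93.4] 79.0
blk 0.048 [293.9 197.4] [ 572. -109.] [ 40.3 143.7] 72.3
forks
[[ 0.4442 -0.1896  0.096 ]
 [ 0.3992 -0.179   0.096 ]
 [ 0.4181 -0.2939  0.096 ]
 [ 0.3735 -0.2827  0.096 ]]
0.10716756695588676 76.01521929477029 [ 0.41139012 -0.22571139  0.096     ]
knob bar [0.571084   0.05615741 0.106     ] [0.51442151 0.05398566 0.106     ] disc [0.54145565 0.05650526 0.07      ]
```

```bash
cat >> h.py <<'E'
def labels(n,im,z,roi,thr=190):
    g=im.min(axis=2); m=cv2.inRange(g,thr,255); k=np.zeros_like(m); k[roi[1]:roi[3],roi[0]:roi[2]]=m[roi[1]:roi[3],roi[0]:roi[2]]
    k=cv2.morphologyEx(k,cv2.MORPH_CLOSE,np.ones((5,5)))
    return rects(n,im,k,z,25)
def plan(pos,yaw=None,cap=40):
    "turn about tool z (units of pi), then slide in tool axes after the turn (units of .5 m)"
    o=env.get_obs(); y0=o['tool_rot'][2]; yaw=y0 if yaw is None else yaw; dy=(yaw-y0+180)%360-180
    s=Ro.from_euler('xyz',[180,0,yaw],degrees=True).as_matrix().T@(np.array(pos)-o['tool_pos'])
    print("at",o['tool_pos'].round(4),o['tool_rot'].round(2),"turn z total",round(-dy/180,4),"slide total",(s/.5).round(4), "mm",(s*1000).round(1))
E
python3 - <<'E'
from h import *
t=cv2.imread("pics/top0.png");s=cv2.imread("pics/scene0.png")
T=lambda roi,z:[print("top",*r) for r in labels("top",t,z,roi)]
S=lambda roi,z:[print("scene",*r) for r in labels("scene",s,z,roi,150)]
print("long");T((275,160,315,230),.048);S((250,205,285,245),.048)
print("short");T((360,175,395,225),.036);S((190,195,220,225),.036)
print("dock");T((220,160,248,190),.052);S((308,228,330,248),.052)
# bay floor left
g=cv2.cvtColor(t,cv2.COLOR_BGR2HSV); print("floor col",g[185,138],g[185,168],g[220,198],t[185,138])
m=cv2.inRange(t,(85,85,85),(140,140,140)); k=np.zeros_like(m);k[165:245,122:213]=m[165:245,122:213]
k=cv2.morphologyEx(k,cv2.MORPH_CLOSE,np.ones((3,3)))
k|=cv2.inRange(g,(12,100,120),(30,255,255))
for r in rects("top",t,k,.03,200,(122,165,213,245)):print("floor",*r)
E
```

```text
long
top [298.4 179.1] [ 626.5 -122.1] [32.2 43.2] 74.1
short
top [378.4 193.7] [ 587.4 -357.9] [32.1 42.3] 78.4
scene [200.9 210.4] [ 589.2 -357.9] [32.6 39.9] 79.1
dock
top [233.5 177. ] [630.1  67.7] [42.3 49.5] 1.7
floor col [ 30  12 145] [ 30  10 148] [ 30  12 148] [138 145 145]
floor [169.  205.2] [549.3 254.9] [228.4 245.9] 2.9
```

```bash
python3 - <<'E'
from h import *
t=cv2.imread("pics/top0.png")
m=cv2.inRange(t,(120,120,115),(175,175,175))|cv2.inRange(cv2.cvtColor(t,cv2.COLOR_BGR2HSV),(12,100,120),(30,255,255)); k=np.zeros_like(m);k[168:238,127:211]=m[168:238,127:211]
k=cv2.morphologyEx(k,cv2.MORPH_OPEN,np.ones((3,3)))
for r in rects("top",t,k,.03,100):print("floor",*r)
plan((.5832,-.1097,.16),-16)
E
```

```text
floor [138.3 207. ] [543.5 346.4] [165.5  57. ] 6.1
floor [168.6 204.2] [553.1 258.2] [165.   57.6] 6.1
floor [198.5 201. ] [562.8 170.7] [165.1  58.7] 6.3
floor [146.5 170.5] [653.3 329.3] [ 15.4 116.2] 0.6
at [ 0.2474 -0.6006  0.2216] [-179.9     0.     22.39] turn z total 0.2133 slide total [ 0.3751 -1.1288  0.1231] mm [ 187.5 -564.4   61.6]
```

Call:
step_arm --rows '[{"angular": [0, 0, 0.0427], "slide": [0, 0, 0], "jaw": 1}, {"angular": [0, 0, 0.0427], "slide": [0, 0, 0], "jaw": 1}, {"angular": [0, 0, 0.0427], "slide": [0, 0, 0], "jaw": 1}, {"angular": [0, 0, 0.0427], "slide": [0, 0, 0], "jaw": 1}, {"angular": [0, 0, 0.0427], "slide": [0, 0, 0], "jaw": 1}, {"angular": [0, 0, 0], "slide": [0.025, -0.075, 0], "jaw": 1}, {"angular": [0, 0, 0], "slide": [0.025, -0.075, 0], "jaw": 1}, {"angular": [0, 0, 0], "slide": [0.025, -0.075, 0], "jaw": 1}, {"angular": [0, 0, 0], "slide": [0.025, -0.075, 0], "jaw": 1}, {"angular": [0, 0, 0], "slide": [0.025, -0.075, 0], "jaw": 1}]' --newtons 25

```text
time_s: 1.35
tool_pos: [0.3599, -0.4367, 0.2221]
tool_rot: [-180.0, 0.0, -16.0]
force: [0.1, -0.3, 0.1]
grip_width: 0.087
grasp_force: 0.0
```

Call:
step_arm --rows '[{"angular": [0, 0, 0], "slide": [0.025, -0.075, 0], "jaw": 1}, {"angular": [0, 0, 0], "slide": [0.025, -0.075, 0], "jaw": 1}, {"angular": [0, 0, 0], "slide": [0.025, -0.075, 0], "jaw": 1}, {"angular": [0, 0, 0], "slide": [0.025, -0.075, 0], "jaw": 1}, {"angular": [0, 0, 0], "slide": [0.025, -0.075, 0], "jaw": 1}, {"angular": [0, 0, 0], "slide": [0.025, -0.075, 0], "jaw": 1}, {"angular": [0, 0, 0], "slide": [0.025, -0.075, 0], "jaw": 1}, {"angular": [0, 0, 0], "slide": [0.025, -0.075, 0], "jaw": 1}, {"angular": [0, 0, 0], "slide": [0.025, -0.075, 0], "jaw": 1}, {"angular": [0, 0, 0], "slide": [0, 0, 0], "jaw": 1}]'

```text
time_s: 2.6
tool_pos: [0.5621, -0.1403, 0.222]
tool_rot: [-179.9, 0.0, -15.7]
force: [0.3, 0.4, 0.1]
grip_width: 0.0868
grasp_force: 0.0
```

```bash
python3 - <<'E'
from h import *
plan((.5832,-.1097,.015),-16)
t=shot("top","t1")
for r in labels("top",t,.048,(275,160,315,230)):print(*r)
E
```

```text
at [ 0.5621 -0.1403  0.222 ] [-1.7987e+02  4.0000e-02 -1.5650e+01] turn z total 0.0019 slide total [ 0.0237 -0.0704  0.4141] mm [ 11.8 -35.2 207. ]
```

Call:
step_arm --rows '[{"angular": [0, 0, 0], "slide": [0.024, -0.07, 0], "jaw": 1}, {"angular": [0, 0, 0], "slide": [0, 0, 0.07], "jaw": 1}, {"angular": [0, 0, 0], "slide": [0, 0, 0.07], "jaw": 1}, {"angular": [0, 0, 0], "slide": [0, 0, 0.07], "jaw": 1}, {"angular": [0, 0, 0], "slide": [0, 0, 0.07], "jaw": 1}, {"angular": [0, 0, 0], "slide": [0, 0, 0], "jaw": 1}, {"angular": [0, 0, 0], "slide": [0, 0, 0], "jaw": 1}]'

```text
time_s: 3.52
tool_pos: [0.5826, -0.1156, 0.0838]
tool_rot: [180.0, -0.1, -16.1]
force: [0.5, 0.9, 1.3]
grip_width: 0.0868
grasp_force: 0.0
```

```bash
python3 - <<'E'
from h import *
plan((.5832,-.1097,.015),-16)
t=shot("top","t1")
E
```

```text
at [ 0.5826 -0.1156  0.0838] [ 1.7998e+02 -9.0000e-02 -1.6110e+01] turn z total -0.0006 slide total [-0.002  -0.0117  0.1376] mm [-1.  -5.8 68.8]
```

View pics/t1.png

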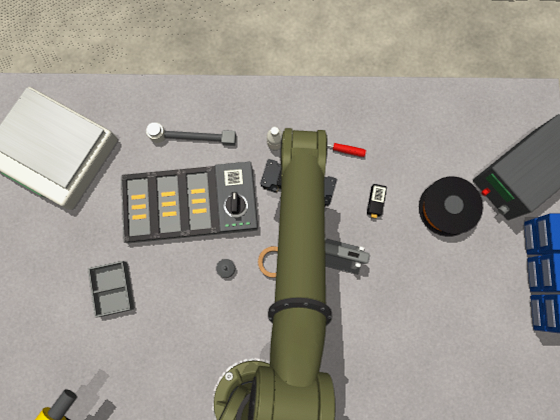

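The arm hides the pack, the gripper body is clear of the knob and the bottle, and the short pack is undisturbed at (376,200).

Call:
step_arm --rows '[{"angular": [0, 0, 0], "slide": [-0.002, -0.012, 0.03], "jaw": 1}, {"angular": [0, 0, 0], "slide": [0, 0, 0.036], "jaw": 1}, {"angular": [0, 0, 0], "slide": [0, 0, 0.036], "jaw": 1}, {"angular": [0, 0, 0], "slide": [0, 0, 0.036], "jaw": 1}, {"angular": [0, 0, 0], "slide": [0, 0, 0], "jaw": 1}, {"angular": [0, 0, 0], "slide": [0, 0, 0], "jaw": 0.3}, {"angular": [0, 0, 0], "slide": [0, 0, 0], "jaw": 0.3}, {"angular": [0, 0, 0], "slide": [0, 0, 0], "jaw": 0.3}, {"angular": [0, 0, 0], "slide": [0, 0, 0], "jaw": 0.3}, {"angular": [0, 0, 0], "slide": [0, 0, 0], "jaw": 0.3}]' --newtons 30

```text
time_s: 4.82
tool_pos: [0.5828, -0.1085, 0.0137]
tool_rot: [180.0, -0.0, -16.0]
force: [-0.1, 0.7, -0.1]
grip_width: 0.0448
grasp_force: 0.0
```

Call:
step_arm --rows '[{"angular": [0, 0, 0], "slide": [0, 0, 0], "jaw": 0.3}, {"angular": [0, 0, 0], "slide": [0, 0, 0], "jaw": 0.3}, {"angular": [0, 0, 0], "slide": [0, 0, 0], "jaw": 0.3}]'

```text
time_s: 5.2
tool_pos: [0.5826, -0.1089, 0.0137]
tool_rot: [180.0, -0.0, -16.0]
force: [-1.0, -2.1, 2.0]
grip_width: 0.0419
grasp_force: 30.0
```

Call:
step_arm --rows '[{"angular": [0, 0, 0], "slide": [0, 0, -0.03], "jaw": 0.3}, {"angular": [0, 0, 0], "slide": [0, 0, -0.06], "jaw": 0.3}, {"angular": [0, 0, 0], "slide": [0, 0, -0.07], "jaw": 0.3}, {"angular": [0, 0, 0], "slide": [0, 0, -0.07], "jaw": 0.3}, {"angular": [0, 0, 0], "slide": [0, 0, -0.07], "jaw": 0.3}, {"angular": [0, 0, -0.0308], "slide": [0, 0, 0], "jaw": 0.3}, {"angular": [0, 0, -0.0308], "slide": [0, 0, 0], "jaw": 0.3}, {"angular": [0, 0, -0.0308], "slide": [0, 0, 0], "jaw": 0.3}, {"angular": [0, 0, -0.0308], "slide": [0, 0, 0], "jaw": 0.3}, {"angular": [0, 0, 0], "slide": [0, 0, 0], "jaw": 0.3}]'

```text
time_s: 6.45
tool_pos: [0.582, -0.1078, 0.1629]
tool_rot: [-179.9, 0.1, 6.1]
force: [-0.2, -0.5, -5.8]
grip_width: 0.0417
grasp_force: 30.0
```

```bash
python3 - <<'E'
from h import *
plan((.5532,.2582,.045),6.2)
E
```

```text
at [ 0.582  -0.1078  0.1629] [-1.7994e+02  9.0000e-02  6.1000e+00] turn z total -0.0005 slide total [ 0.0219 -0.7339  0.2358] mm [  10.9 -366.9  117.9]
```

Call:
step_arm --rows '[{"angular": [0, 0, 0], "slide": [0.002, -0.045, 0], "jaw": 0.3}, {"angular": [0, 0, 0], "slide": [0.002, -0.075, 0], "jaw": 0.3}, {"angular": [0, 0, 0], "slide": [0.002, -0.08, 0], "jaw": 0.3}, {"angular": [0, 0, 0], "slide": [0.002, -0.08, 0], "jaw": 0.3}, {"angular": [0, 0, 0], "slide": [0.002, -0.08, 0], "jaw": 0.3}, {"angular": [0, 0, 0], "slide": [0.002, -0.08, 0], "jaw": 0.3}, {"angular": [0, 0, 0], "slide": [0.002, -0.08, 0], "jaw": 0.3}, {"angular": [0, 0, 0], "slide": [0.002, -0.08, 0], "jaw": 0.3}, {"angular": [0, 0, 0], "slide": [0.002, -0.08, 0], "jaw": 0.3}, {"angular": [0, 0, 0], "slide": [0.003, -0.053, 0], "jaw": 0.3}]'

```text
time_s: 7.7
tool_pos: [0.5519, 0.2612, 0.1636]
tool_rot: [-179.9, 0.1, 6.3]
force: [0.2, -0.5, -5.8]
grip_width: 0.0421
grasp_force: 30.0
```

Call:
step_arm --rows '[{"angular": [0, 0, 0], "slide": [0, 0, 0.06], "jaw": 0.3}, {"angular": [0, 0, 0], "slide": [0, 0, 0.06], "jaw": 0.3}, {"angular": [0, 0, 0], "slide": [0, 0, 0.04], "jaw": 0.3}, {"angular": [0, 0, 0], "slide": [0, 0, 0], "jaw": 0.3}, {"angular": [0, 0, 0], "slide": [0, 0, 0], "jaw": 0.3}, {"angular": [0, 0, 0], "slide": [0, 0, 0], "jaw": 0.3}]'

```text
time_s: 8.45
tool_pos: [0.555, 0.2576, 0.0851]
tool_rot: [-180.0, -0.1, 6.1]
force: [-0.3, 0.6, -6.8]
grip_width: 0.0418
grasp_force: 30.0
```

```bash
python3 - <<'E'
from h import *
plan((.5532,.2582,.045),6.2)
E
```

```text
at [0.555  0.2576 0.0851] [-1.7996e+02 -1.5000e-01  6.1200e+00] turn z total -0.0004 slide total [-0.0034 -0.0015  0.0802] mm [-1.7 -0.7 40.1]
```

Call:
step_arm --rows '[{"angular": [0, 0, 0], "slide": [-0.003, -0.001, 0.03], "jaw": 0.3}, {"angular": [0, 0, 0], "slide": [0, 0, 0.03], "jaw": 0.3}, {"angular": [0, 0, 0], "slide": [0, 0, 0.02], "jaw": 0.3}, {"angular": [0, 0, 0], "slide": [0, 0, 0.001], "jaw": 0.3}, {"angular": [0, 0, 0], "slide": [0, 0, 0], "jaw": 0.3}, {"angular": [0, 0, 0], "slide": [0, 0, 0], "jaw": 0.3}, {"angular": [0, 0, 0], "slide": [0, 0, 0], "jaw": 0.7}, {"angular": [0, 0, 0], "slide": [0, 0, 0], "jaw": 0.7}, {"angular": [0, 0, 0], "slide": [0, 0, 0], "jaw": 0.7}, {"angular": [0, 0, 0], "slide": [0, 0, 0], "jaw": 0.7}]'

```text
time_s: 9.7
tool_pos: [0.5527, 0.2576, 0.0431]
tool_rot: [-180.0, -0.0, 6.1]
force: [-0.3, 0.7, 0.3]
grip_width: 0.0604
grasp_force: 0.0
```

Call:
step_arm --rows '[{"angular": [0, 0, 0], "slide": [0, 0, -0.03], "jaw": 0.7}, {"angular": [0, 0, 0], "slide": [0, 0, -0.06], "jaw": 0.7}, {"angular": [0, 0, 0], "slide": [0, 0, -0.08], "jaw": 1}, {"angular": [0, 0, 0], "slide": [0, 0, -0.08], "jaw": 1}, {"angular": [0, 0, 0], "slide": [0, 0, -0.08], "jaw": 1}, {"angular": [0, 0, 0.035], "slide": [0, 0, 0], "jaw": 1}, {"angular": [0, 0, 0.035], "slide": [0, 0, 0], "jaw": 1}, {"angular": [0, 0, 0.031], "slide": [0, 0, 0], "jaw": 1}, {"angular": [0, 0, 0], "slide": [0, 0, 0], "jaw": 1}]'

```text
time_s: 10.82
tool_pos: [0.5525, 0.2577, 0.2091]
tool_rot: [-180.0, -0.1, -12.0]
force: [0.2, 0.7, -0.9]
grip_width: 0.0871
grasp_force: 0.0
```

```bash
python3 - <<'E'
from h import *
t=shot("top","t2")
for r in labels("top",t,.036,(355,165,400,225)):print("short",*r)
plan((.5727,-.3548,.014),-12)
E
```

```text
short [378.4 193.8] [ 587.2 -358. ] [33.  42.8] 78.2
at [0.5525 0.2576 0.2089] [-1.7997e+02 -6.0000e-02 -1.1920e+01] turn z total 0.0004 slide total [0.2941 1.1897 0.3898] mm [147.1 594.9 194.9]
```

Call:
step_arm --rows '[{"angular": [0, 0, 0], "slide": [0.0196, 0.0793, 0], "jaw": 1}, {"angular": [0, 0, 0], "slide": [0.0196, 0.0793, 0], "jaw": 1}, {"angular": [0, 0, 0], "slide": [0.0196, 0.0793, 0], "jaw": 1}, {"angular": [0, 0, 0], "slide": [0.0196, 0.0793, 0], "jaw": 1}, {"angular": [0, 0, 0], "slide": [0.0196, 0.0793, 0], "jaw": 1}, {"angular": [0, 0, 0], "slide": [0.0196, 0.0793, 0], "jaw": 1}, {"angular": [0, 0, 0], "slide": [0.0196, 0.0793, 0], "jaw": 1}, {"angular": [0, 0, 0], "slide": [0.0196, 0.0793, 0], "jaw": 1}, {"angular": [0, 0, 0], "slide": [0.0196, 0.0793, 0], "jaw": 1}, {"angular": [0, 0, 0], "slide": [0.0196, 0.0793, 0], "jaw": 1}]'

```text
time_s: 12.12
tool_pos: [0.5656, -0.152, 0.2086]
tool_rot: [180.0, -0.0, -11.9]
force: [0.6, -0.5, 0.4]
grip_width: 0.0871
grasp_force: 0.0
```

Call:
step_arm --rows '[{"angular": [0, 0, 0], "slide": [0.0196, 0.0793, 0], "jaw": 1}, {"angular": [0, 0, 0], "slide": [0.0196, 0.0793, 0], "jaw": 1}, {"angular": [0, 0, 0], "slide": [0.0196, 0.0793, 0], "jaw": 1}, {"angular": [0, 0, 0], "slide": [0.0196, 0.0793, 0], "jaw": 1}, {"angular": [0, 0, 0], "slide": [0.0196, 0.0793, 0], "jaw": 1}, {"angular": [0, 0, 0], "slide": [0, 0, 0.07], "jaw": 1}, {"angular": [0, 0, 0], "slide": [0, 0, 0.07], "jaw": 1}, {"angular": [0, 0, 0], "slide": [0, 0, 0.07], "jaw": 1}, {"angular": [0, 0, 0], "slide": [0, 0, 0], "jaw": 1}, {"angular": [0, 0, 0], "slide": [0, 0, 0], "jaw": 1}]'

```text
time_s: 13.38
tool_pos: [0.5731, -0.3553, 0.1048]
tool_rot: [180.0, -0.1, -12.0]
force: [0.3, -0.5, 0.4]
grip_width: 0.0873
grasp_force: 0.0
```

```bash
python3 - <<'E'
from h import *
plan((.5727,-.3548,.013),-12)
E
```

```text
at [ 0.5731 -0.3553  0.1048] [ 1.7997e+02 -1.2000e-01 -1.2000e+01] turn z total 0.0 slide total [-0.0009 -0.0007  0.1835] mm [-0.5 -0.4 91.8]
```

Call:
step_arm --rows '[{"angular": [0, 0, 0], "slide": [0, 0, 0.06], "jaw": 1}, {"angular": [0, 0, 0], "slide": [0, 0, 0.06], "jaw": 1}, {"angular": [0, 0, 0], "slide": [0, 0, 0.0625], "jaw": 1}, {"angular": [0, 0, 0], "slide": [0, 0, 0], "jaw": 1}, {"angular": [0, 0, 0], "slide": [0, 0, 0], "jaw": 0.3}, {"angular": [0, 0, 0], "slide": [0, 0, 0], "jaw": 0.3}, {"angular": [0, 0, 0], "slide": [0, 0, 0], "jaw": 0.3}, {"angular": [0, 0, 0], "slide": [0, 0, 0], "jaw": 0.3}, {"angular": [0, 0, 0], "slide": [0, 0, 0], "jaw": 0.3}, {"angular": [0, 0, 0], "slide": [0, 0, 0], "jaw": 0.3}]' --newtons 30

```text
time_s: 14.62
tool_pos: [0.5721, -0.3549, 0.0119]
tool_rot: [-180.0, 0.0, -12.0]
force: [-0.9, -0.1, 0.8]
grip_width: 0.0416
grasp_force: 30.0
```

Call:
step_arm --rows '[{"angular": [0, 0, 0], "slide": [0, 0, 0], "jaw": 0.3}, {"angular": [0, 0, 0], "slide": [0, 0, 0], "jaw": 0.3}, {"angular": [0, 0, 0], "slide": [0, 0, 0], "jaw": 0.3}]'

```text
time_s: 15.0
tool_pos: [0.5721, -0.3549, 0.0119]
tool_rot: [180.0, -0.0, -12.0]
force: [-0.6, 1.1, 1.7]
grip_width: 0.0415
grasp_force: 30.0
```

Call:
step_arm --rows '[{"angular": [0, 0, 0], "slide": [0, 0, -0.03], "jaw": 0.3}, {"angular": [0, 0, 0], "slide": [0, 0, -0.06], "jaw": 0.3}, {"angular": [0, 0, 0], "slide": [0, 0, -0.07], "jaw": 0.3}, {"angular": [0, 0, 0], "slide": [0, 0, -0.07], "jaw": 0.3}, {"angular": [0, 0, 0], "slide": [0, 0, -0.08], "jaw": 0.3}, {"angular": [0, 0, -0.034], "slide": [0, 0, 0], "jaw": 0.3}, {"angular": [0, 0, -0.034], "slide": [0, 0, 0], "jaw": 0.3}, {"angular": [0, 0, -0.033], "slide": [0, 0, 0], "jaw": 0.3}, {"angular": [0, 0, 0], "slide": [0, 0, 0], "jaw": 0.3}, {"angular": [0, 0, 0], "slide": [0, 0, 0], "jaw": 0.3}]'

```text
time_s: 16.25
tool_pos: [0.5719, -0.355, 0.167]
tool_rot: [180.0, 0.0, 6.0]
force: [-0.5, 1.0, -2.1]
grip_width: 0.0414
grasp_force: 30.0
```

```bash
python3 - <<'E'
from h import *
plan((.5435,.3464,.044),6.2)
print(ray("top",(275,131),.11),ray("top",(275,143),.0))
E
```

```text
at [ 0.5719 -0.355   0.167 ] [1.7999e+02 1.0000e-02 6.0300e+00] turn z total -0.0009 slide total [ 0.095  -1.4007  0.2459] mm [  47.5 -700.4  123. ]
[ 0.75083616 -0.05267273  0.11      ] [ 0.75307231 -0.05184503  0.        ]
```

Call:
step_arm --rows '[{"angular": [0, 0, 0], "slide": [0.0053, -0.0778, 0], "jaw": 0.3}, {"angular": [0, 0, 0], "slide": [0.0053, -0.0778, 0], "jaw": 0.3}, {"angular": [0, 0, 0], "slide": [0.0053, -0.0778, 0], "jaw": 0.3}, {"angular": [0, 0, 0], "slide": [0.0053, -0.0778, 0], "jaw": 0.3}, {"angular": [0, 0, 0], "slide": [0.0053, -0.0778, 0], "jaw": 0.3}, {"angular": [0, 0, 0], "slide": [0.0053, -0.0778, 0], "jaw": 0.3}, {"angular": [0, 0, 0], "slide": [0.0053, -0.0778, 0], "jaw": 0.3}, {"angular": [0, 0, 0], "slide": [0.0053, -0.0778, 0], "jaw": 0.3}, {"angular": [0, 0, 0], "slide": [0.0053, -0.0778, 0], "jaw": 0.3}]'

```text
time_s: 17.38
tool_pos: [0.5583, -0.0031, 0.1671]
tool_rot: [180.0, -0.0, 6.1]
force: [1.0, 0.6, -2.2]
grip_width: 0.0417
grasp_force: 30.0
```

Call:
step_arm --rows '[{"angular": [0, 0, 0], "slide": [0.0053, -0.0778, 0], "jaw": 0.3}, {"angular": [0, 0, 0], "slide": [0.0053, -0.0778, 0], "jaw": 0.3}, {"angular": [0, 0, 0], "slide": [0.0053, -0.0778, 0], "jaw": 0.3}, {"angular": [0, 0, 0], "slide": [0.0053, -0.0778, 0], "jaw": 0.3}, {"angular": [0, 0, 0], "slide": [0.0053, -0.0778, 0], "jaw": 0.3}, {"angular": [0, 0, 0], "slide": [0.0053, -0.0778, 0], "jaw": 0.3}, {"angular": [0, 0, 0], "slide": [0.0053, -0.0778, 0], "jaw": 0.3}, {"angular": [0, 0, 0], "slide": [0.0053, -0.0778, 0], "jaw": 0.3}, {"angular": [0, 0, 0], "slide": [0.0053, -0.0778, 0], "jaw": 0.3}]'

```text
time_s: 18.5
tool_pos: [0.5447, 0.3474, 0.1669]
tool_rot: [180.0, -0.0, 6.0]
force: [0.8, -0.1, -1.6]
grip_width: 0.0421
grasp_force: 30.0
```

Call:
step_arm --rows '[{"angular": [0, 0, 0], "slide": [0, 0, 0.06], "jaw": 0.3}, {"angular": [0, 0, 0], "slide": [0, 0, 0.06], "jaw": 0.3}, {"angular": [0, 0, 0], "slide": [0, 0, 0.06], "jaw": 0.3}, {"angular": [0, 0, 0], "slide": [0, 0, 0], "jaw": 0.3}, {"angular": [0, 0, 0], "slide": [0, 0, 0], "jaw": 0.3}, {"angular": [0, 0, 0], "slide": [0, 0, 0], "jaw": 0.3}]'

```text
time_s: 19.25
tool_pos: [0.5457, 0.3471, 0.0787]
tool_rot: [-179.9, -0.2, 6.1]
force: [-0.0, 0.6, -2.4]
grip_width: 0.0417
grasp_force: 30.0
```

```bash
python3 - <<'E'
from h import *
plan((.5435,.3464,.0425),6.2)
E
```

```text
at [0.5457 0.3471 0.0787] [-1.7994e+02 -1.6000e-01  6.1200e+00] turn z total -0.0005 slide total [-0.0045  0.001   0.0724] mm [-2.3  0.5 36.2]
```

Call:
step_arm --rows '[{"angular": [0, 0, 0], "slide": [-0.004, 0, 0.03], "jaw": 0.3}, {"angular": [0, 0, 0], "slide": [0, 0, 0.025], "jaw": 0.3}, {"angular": [0, 0, 0], "slide": [0, 0, 0.015], "jaw": 0.3}, {"angular": [0, 0, 0], "slide": [0, 0, 0.002], "jaw": 0.3}, {"angular": [0, 0, 0], "slide": [0, 0, 0], "jaw": 0.3}, {"angular": [0, 0, 0], "slide": [0, 0, 0], "jaw": 0.3}, {"angular": [0, 0, 0], "slide": [0, 0, 0], "jaw": 0.7}, {"angular": [0, 0, 0], "slide": [0, 0, 0], "jaw": 0.7}, {"angular": [0, 0, 0], "slide": [0, 0, 0], "jaw": 0.7}, {"angular": [0, 0, 0], "slide": [0, 0, 0], "jaw": 0.7}]'

```text
time_s: 20.5
tool_pos: [0.5427, 0.3462, 0.0406]
tool_rot: [180.0, 0.0, 6.1]
force: [0.7, -0.4, -0.4]
grip_width: 0.0601
grasp_force: 0.0
```

Call:
step_arm --rows '[{"angular": [0, 0, 0], "slide": [0, 0, -0.03], "jaw": 0.7}, {"angular": [0, 0, 0], "slide": [0, 0, -0.06], "jaw": 0.7}, {"angular": [0, 0, 0], "slide": [0, 0, -0.08], "jaw": 0.8}, {"angular": [0, 0, 0], "slide": [0, 0, -0.08], "jaw": 0.8}, {"angular": [0, 0, 0], "slide": [0, 0, -0.08], "jaw": 0.8}, {"angular": [0, 0, 0], "slide": [0, 0.08, 0], "jaw": 0.8}, {"angular": [0, 0, 0], "slide": [0, 0.08, 0], "jaw": 0.8}, {"angular": [0, 0, 0], "slide": [0, 0.08, 0], "jaw": 0.8}, {"angular": [0, 0, 0], "slide": [0, 0.08, 0], "jaw": 0.8}, {"angular": [0, 0, 0], "slide": [0, 0.08, 0], "jaw": 0.8}]'

```text
time_s: 21.75
tool_pos: [0.5643, 0.1463, 0.2071]
tool_rot: [180.0, -0.1, 6.2]
force: [0.2, 0.4, 0.1]
grip_width: 0.0694
grasp_force: 0.0
```

Call:
step_arm --rows '[{"angular": [0, 0, 0], "slide": [0, 0.08, 0], "jaw": 0.8}, {"angular": [0, 0, -0.043], "slide": [0, 0, 0], "jaw": 0.8}, {"angular": [0, 0, -0.043], "slide": [0, 0, 0], "jaw": 0.8}, {"angular": [0, 0, -0.043], "slide": [0, 0, 0], "jaw": 0.8}, {"angular": [0, 0, -0.043], "slide": [0, 0, 0], "jaw": 0.8}, {"angular": [0, 0, -0.043], "slide": [0, 0, 0], "jaw": 0.8}, {"angular": [0, 0, -0.043], "slide": [0, 0, 0], "jaw": 0.8}, {"angular": [0, 0, -0.043], "slide": [0, 0, 0], "jaw": 0.8}, {"angular": [0, 0, -0.043], "slide": [0, 0, 0], "jaw": 0.8}, {"angular": [0, 0, -0.045], "slide": [0, 0, 0], "jaw": 0.8}]'

```text
time_s: 23.0
tool_pos: [0.5685, 0.1078, 0.207]
tool_rot: [179.9, -0.0, 76.4]
force: [-0.3, -0.1, -0.3]
grip_width: 0.0696
grasp_force: 0.0
```

```bash
python3 - <<'E'
from h import *
plan((.4114,-.2257,.2),76.1)
s=shot("scene","s3"); print(env.get_obs()['qpos'].round(0))
E
```

```text
at [0.5685 0.1078 0.207 ] [ 1.7992e+02 -1.0000e-02  7.6440e+01] turn z total 0.0019 slide total [-0.723  -0.1448  0.014 ] mm [-361.5  -72.4    7. ]
[ 22.  14. -41.  94.   9.  76. -34.]
```

View pics/s3.png

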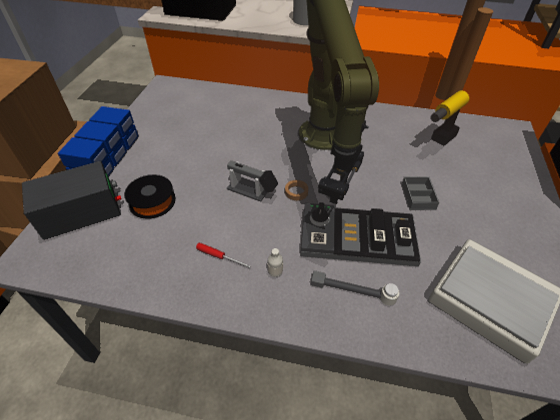

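Scene view: both packs lie in the middle and left bays, at (380,237) and (405,234), and the scanner is untouched at (250,180).

Call:
step_arm --rows '[{"angular": [0, 0, 0], "slide": [-0.0803, -0.0161, 0], "jaw": 0.8}, {"angular": [0, 0, 0], "slide": [-0.0803, -0.0161, 0], "jaw": 0.8}, {"angular": [0, 0, 0], "slide": [-0.0803, -0.0161, 0], "jaw": 0.8}, {"angular": [0, 0, 0], "slide": [-0.0803, -0.0161, 0], "jaw": 0.8}, {"angular": [0, 0, 0], "slide": [-0.0803, -0.0161, 0], "jaw": 0.8}, {"angular": [0, 0, 0], "slide": [-0.0803, -0.0161, 0], "jaw": 0.8}, {"angular": [0, 0, 0], "slide": [-0.0803, -0.0161, 0], "jaw": 0.8}, {"angular": [0, 0, 0], "slide": [-0.0803, -0.0161, 0], "jaw": 0.8}, {"angular": [0, 0, 0], "slide": [-0.0803, -0.0161, 0], "jaw": 0.8}]'

```text
time_s: 24.18
tool_pos: [0.4113, -0.227, 0.207]
tool_rot: [179.9, 0.1, 76.1]
force: [0.9, 0.5, -0.8]
grip_width: 0.0694
grasp_force: 0.0
```

Call:
step_arm --rows '[{"angular": [0, 0, 0.002], "slide": [0, 0, 0.06], "jaw": 0.8}, {"angular": [0, 0, 0], "slide": [0, 0, 0.06], "jaw": 0.8}, {"angular": [0, 0, 0], "slide": [0, 0, 0], "jaw": 0.8}, {"angular": [0, 0, 0], "slide": [0, 0, 0], "jaw": 0.8}, {"angular": [0, 0, 0], "slide": [0, 0, 0], "jaw": 0.8}]'

```text
time_s: 24.8
tool_pos: [0.4126, -0.2263, 0.1475]
tool_rot: [179.8, 0.1, 75.8]
force: [-0.1, -0.3, 0.5]
grip_width: 0.0698
grasp_force: 0.0
```

```bash
python3 - <<'E'
from h import *
plan((.4114,-.2257,.0745),76.1)
s=shot("scene","s4");t=shot("top")
# pack labels now
print("long");[print(*r) for r in labels("top",t,.078,(155,165,185,240))]
print("short");[print(*r) for r in labels("top",t,.066,(124,165,154,240))]
print("dock");[print(*r) for r in labels("top",t,.052,(220,160,248,190))]
print("scene");[print(z,*r) for z in(.078,.066,.052) for r in labels("scene",s,z,(305,220,412,250),150)]
a=cv2.resize(s[140:215,205:325],None,fx=6,fy=6,interpolation=cv2.INTER_CUBIC)[:,:,::-1]; cv2.imwrite("pics/s4c.png",a)
E
```

```text
at [ 0.4126 -0.2263  0.1475] [1.7985e+02 6.0000e-02 7.5800e+01] turn z total -0.0017 slide total [ 0.0006 -0.0026  0.1459] mm [ 0.3 -1.3 73. ]
long
[164.2 185.2] [596.8 261.9] [42.8 32.7] 7.8
short
[134.5 199.5] [557.2 347.5] [43.3 31.4] 3.9
dock
[233.1 177. ] [630.2  69. ] [43.5 49.8] 6.3
scene
0.078 [318.  237.4] [650.6  68.6] [41.4 46.4] 6.5
0.066 [318.  237.4] [641.2  68.2] [41.9 47. ] 6.5
0.052 [318.  237.4] [630.2  67.6] [42.5 47.6] 6.5
```

View pics/s4c.png

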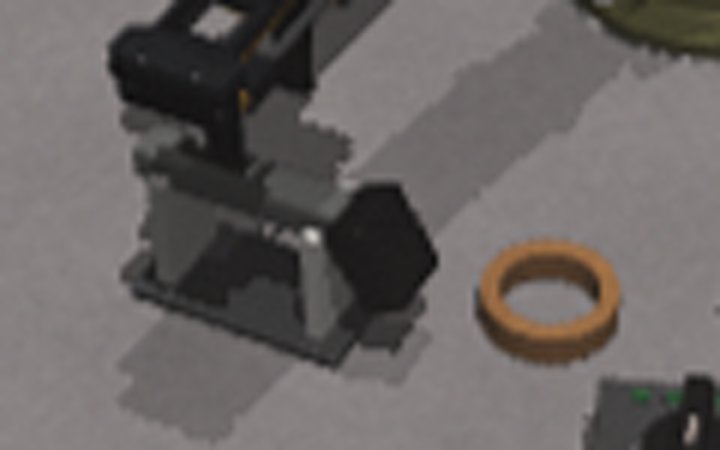

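The gripper sits over the handle between the two forks; the head points right at crop (380,250).

Call:
step_arm --rows '[{"angular": [0, 0, -0.0015], "slide": [0, -0.002, 0.045], "jaw": 0.8}, {"angular": [0, 0, 0], "slide": [0, 0, 0.045], "jaw": 0.8}, {"angular": [0, 0, 0], "slide": [0, 0, 0.035], "jaw": 0.8}, {"angular": [0, 0, 0], "slide": [0, 0, 0.02], "jaw": 0.8}, {"angular": [0, 0, 0], "slide": [0, 0, 0], "jaw": 0.8}, {"angular": [0, 0, 0], "slide": [0, 0, 0], "jaw": 0.2}, {"angular": [0, 0, 0], "slide": [0, 0, 0], "jaw": 0.2}, {"angular": [0, 0, 0], "slide": [0, 0, 0], "jaw": 0.2}, {"angular": [0, 0, 0], "slide": [0, 0, 0], "jaw": 0.2}, {"angular": [0, 0, 0], "slide": [0, 0, 0], "jaw": 0.2}]' --newtons 30

```text
time_s: 26.15
tool_pos: [0.4109, -0.2258, 0.0734]
tool_rot: [180.0, 0.0, 76.1]
force: [0.4, -0.8, 0.2]
grip_width: 0.0296
grasp_force: 30.0
```

Call:
step_arm --rows '[{"angular": [0, 0, 0], "slide": [0, 0, 0], "jaw": 0.2}, {"angular": [0, 0, 0], "slide": [0, 0, 0], "jaw": 0.2}, {"angular": [0, 0, 0], "slide": [0, 0, 0], "jaw": 0.2}]'

```text
time_s: 26.52
tool_pos: [0.4109, -0.2259, 0.0735]
tool_rot: [180.0, 0.0, 76.1]
force: [1.3, -1.0, 1.0]
grip_width: 0.0297
grasp_force: 30.0
```

```bash
python3 - <<'E'
from h import *
plan((.4114,-.2257,.0745),76.1)
E
```

```text
at [ 0.4109 -0.2259  0.0735] [1.7996e+02 1.0000e-02 7.6070e+01] turn z total -0.0002 slide total [ 0.0006  0.0009 -0.0021] mm [ 0.3  0.5 -1. ]
```

Call:
step_arm --rows '[{"angular": [0, 0, 0], "slide": [0, 0, -0.02], "jaw": 0.2}, {"angular": [0, 0, 0], "slide": [0, 0, -0.04], "jaw": 0.2}, {"angular": [0, 0, 0], "slide": [0, 0, -0.05], "jaw": 0.2}, {"angular": [0, 0, 0], "slide": [0, 0, -0.06], "jaw": 0.2}, {"angular": [0, 0, 0], "slide": [0, 0, -0.06], "jaw": 0.2}, {"angular": [0, 0, 0], "slide": [0, 0, 0], "jaw": 0.2}, {"angular": [0, 0, 0], "slide": [0, 0, 0], "jaw": 0.2}]'

```text
time_s: 27.4
tool_pos: [0.4097, -0.2254, 0.1873]
tool_rot: [-179.9, -0.0, 76.1]
force: [0.4, -0.2, -2.5]
grip_width: 0.0296
grasp_force: 30.0
```

```bash
python3 - <<'E'
from h import *
plan((.5979,-.0623,.1438),76.1)
t=shot("top");s=shot("scene")
a=cv2.resize(t[190:290,290:390],None,fx=4,fy=4,interpolation=cv2.INTER_CUBIC);b=cv2.resize(s[120:220,205:305],None,fx=4,fy=4,interpolation=cv2.INTER_CUBIC)
cv2.imwrite("pics/t5.png",np.hstack([a,b])[:,:,::-1])
E
```

```text
at [ 0.4097 -0.2254  0.1873] [-1.7989e+02 -2.0000e-02  7.6070e+01] turn z total -0.0002 slide total [0.407 0.287 0.087] mm [203.5 143.5  43.5]
```

View pics/t5.png

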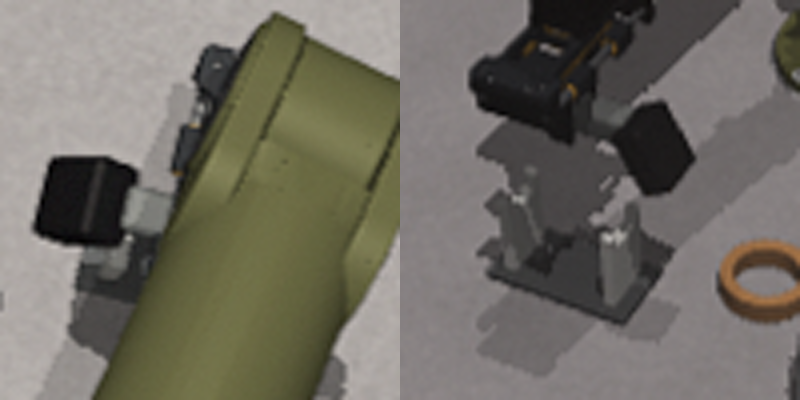

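```bash
python3 - <<'E'
from h import *
R=Ro.from_euler('z',76.1,degrees=True).as_matrix(); o=np.array([.4097,-.2254,.1873+.0205])
for p in((.11,.027,-.034),(.11,-.027,-.034),(.0945,.027,-.043),(.0633,.027,.011)):
    w=o+R@np.array(p); print((proj("top",w)-[290,190])*4,(proj("scene",w)-[205,120])*4)
E
```

```text
[ 25.77749026 232.07323855] [297.22574288 155.0026373 ]
[ 45.89715635 151.95242191] [269.3361786  191.95481452]
[ 48.3931874  239.51580876] [281.49267616 157.60720343]
[101.45856113 242.73371455] [249.02720483  99.36154455]
```

```bash
python3 - <<'E'
from h import *
t=shot("top");s=shot("scene")
R=Ro.from_euler('z',76.1,degrees=True).as_matrix(); ob=env.get_obs(); o=ob['tool_pos']+[0,0,.0205]
C=[(a+.0,y,c) for y in(.027,-.027) for a,c in((.11,-.034),(.079,-.052),(.0633,.011))]
for n,im,roi in(("top",t,(292,222,326,256)),("scene",s,(250,140,282,176))):
    x0,y0,x1,y1=roi; m=(im[y0:y1,x0:x1].max(axis=2)<62).astype(np.uint8)
    nl,l,st,ce=cv2.connectedComponentsWithStats(m); i=1+np.argmax(st[1:,4]); x,y,w,h,a=st[i]
    print(n,"obs x",x+x0-.5,x+x0+w-.5,"y",y+y0-.5,y+y0+h-.5,a)
    for d in(0,-.004):
        P=np.array([proj(n,o+R@(np.array(c)+[d,0,0])) for c in C]); print(d,"pred x",P[:,0].min(),P[:,0].max(),"y",P[:,1].min(),P[:,1].max())
E
```

```text
top obs x 298.5 323.5 y 228.5 251.5 453
0 pred x 296.4124083706028 320.39844474612244 y 227.95195000275908 251.67379811591397
-0.004 pred x 297.9150838836527 321.95101440831536 y 228.3304644348605 252.0533246213336
scene obs x 249.5 278.5 y 139.5 168.5 388
0 pred x 259.88516267252254 279.31878357607786 y 144.92051595021883 169.23952615188614
-0.004 pred x 258.8403917619119 278.29884297265863 y 144.59173658191406 168.8926566092737
```

```bash
python3 - <<'E'
from h import *
plan((.5989,-.0584,.1438),76.1)
E
```

```text
at [ 0.4098 -0.2253  0.1871] [-1.7987e+02 -4.0000e-02  7.6070e+01] turn z total -0.0002 slide total [0.4149 0.2869 0.0865] mm [207.5 143.4  43.3]
```

Call:
step_arm --rows '[{"angular": [0, 0, 0], "slide": [0.0593, 0.041, 0], "jaw": 0.2}, {"angular": [0, 0, 0], "slide": [0.0593, 0.041, 0], "jaw": 0.2}, {"angular": [0, 0, 0], "slide": [0.0593, 0.041, 0], "jaw": 0.2}, {"angular": [0, 0, 0], "slide": [0.0593, 0.041, 0], "jaw": 0.2}, {"angular": [0, 0, 0], "slide": [0.0593, 0.041, 0], "jaw": 0.2}, {"angular": [0, 0, 0], "slide": [0.0593, 0.041, 0], "jaw": 0.2}, {"angular": [0, 0, 0], "slide": [0.0593, 0.041, 0], "jaw": 0.2}, {"angular": [0, 0, 0], "slide": [0, 0, 0.045], "jaw": 0.2}, {"angular": [0, 0, 0], "slide": [0, 0, 0.04], "jaw": 0.2}, {"angular": [0, 0, 0], "slide": [0, 0, 0], "jaw": 0.2}]'

```text
time_s: 28.85
tool_pos: [0.5977, -0.0596, 0.143]
tool_rot: [-179.7, 0.1, 76.0]
force: [-0.8, -0.8, -1.6]
grip_width: 0.0298
grasp_force: 30.0
```

Call:
step_arm --rows '[{"angular": [0, 0, 0], "slide": [0, 0, 0], "jaw": 0.2}, {"angular": [0, 0, 0], "slide": [0, 0, 0], "jaw": 0.2}, {"angular": [0, 0, 0], "slide": [0, 0, 0], "jaw": 0.2}]'

```text
time_s: 29.22
tool_pos: [0.6002, -0.059, 0.1466]
tool_rot: [179.9, 0.0, 76.1]
force: [-0.0, 0.4, -2.2]
grip_width: 0.0295
grasp_force: 30.0
```

```bash
python3 - <<'E'
from h import *
plan((.5989,-.0584,.1438),76.1)
t=shot("top");s=shot("scene")
a=cv2.resize(t[140:240,205:305],None,fx=4,fy=4,interpolation=cv2.INTER_CUBIC);b=cv2.resize(s[170:270,250:350],None,fx=4,fy=4,interpolation=cv2.INTER_CUBIC)
cv2.imwrite("pics/t6.png",np.hstack([a,b])[:,:,::-1])
E
```

```text
at [ 0.6002 -0.059   0.1466] [1.7992e+02 1.0000e-02 7.6050e+01] turn z total -0.0003 slide total [ 0.0006 -0.0029  0.0057] mm [ 0.3 -1.4  2.8]
```

View pics/t6.png

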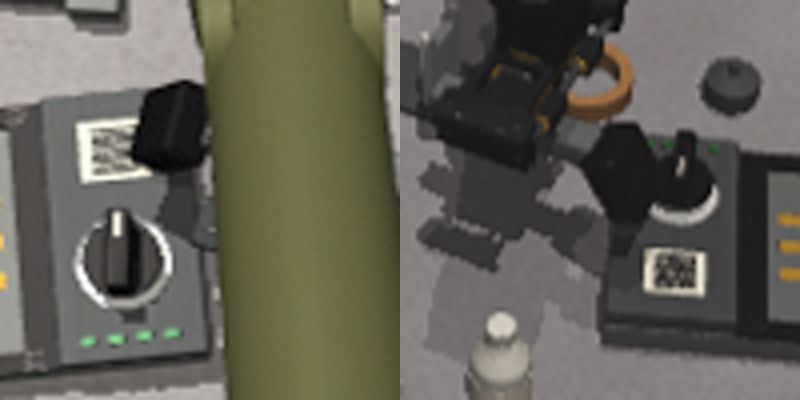

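Head front edge at crop (133,155)–(145,90), with the label's visible left half at (80–140,120–182). I'll check the numbers against the aim.

```bash
python3 - <<'E'
from h import *
o=env.get_obs()['tool_pos']+[0,0,.0205]; R=Ro.from_euler('z',76.1,degrees=True).as_matrix()
t=shot("top"); x0,y0,x1,y1=(233,158,257,184); m=(t[y0:y1,x0:x1].max(axis=2)<50).astype(np.uint8)
for r in m: print(''.join('#' if v else '.' for v in r))
for c in((.11,.027,-.034),(.11,-.027,-.034)): print((proj("top",o+R@np.array(c))-[x0,y0]).round(1),(proj("top",o+R@(np.array(c)-[.004,0,0]))-[x0,y0]).round(1))
print("aim d=0",o+R@[.1345,0,-.1123],"aim d=-4",o+R@[.1305,0,-.1123])
E
```

```text
........................
........................
..................#.....
..............########..
...........############.
.........###############
........################
........################
........################
.......#################
.......#################
.......#################
.......#################
.......################.
......#################.
......#################.
.....#################..
......################..
.....###################
.....###################
....####################
.....##################.
......#################.
.........#############..
..........##########....
.............#######....
[ 2.3 21.9] [ 3.7 22.3]
[7.5 3.5] [8.9 3.9]
aim d=0 [0.63236073 0.07162728 0.05452935] aim d=-4 [0.63139982 0.06774441 0.05452935]
```

Call:
step_arm --rows '[{"angular": [0, 0, 0], "slide": [-0.001, -0.003, 0.004], "jaw": 0.2}, {"angular": [0, 0, 0], "slide": [0, 0, 0], "jaw": 0.2}, {"angular": [0, 0, 0], "slide": [0, 0, 0], "jaw": 0.2}, {"angular": [0, 0, 0], "slide": [0, 0, 0], "jaw": 0.2}, {"angular": [0, 0, 0], "slide": [0, 0, 0], "jaw": 0.2}, {"angular": [0, 0, 0], "slide": [0, 0, 0], "jaw": 0.2}, {"angular": [0, 0, 0], "slide": [0, 0, 0], "jaw": 0.2}, {"angular": [0, 0, 0], "slide": [0, 0, 0], "jaw": 0.2}, {"angular": [0, 0, 0], "slide": [0, 0, 0], "jaw": 0.2}, {"angular": [0, 0, 0], "slide": [0, 0, 0], "jaw": 0.2}]'

```text
time_s: 30.62
tool_pos: [0.5982, -0.059, 0.1438]
tool_rot: [-180.0, 0.0, 76.1]
force: [0.9, 0.3, -2.0]
grip_width: 0.0296
grasp_force: 30.0
```

Call:
step_arm --rows '[{"angular": [0, 0, 0], "slide": [0, 0, 0], "jaw": 0.2}, {"angular": [0, 0, 0], "slide": [0, 0, 0], "jaw": 0.2}, {"angular": [0, 0, 0], "slide": [0, 0, 0], "jaw": 0.2}, {"angular": [0, 0, 0], "slide": [0, 0, 0], "jaw": 0.2}, {"angular": [0, 0, 0], "slide": [0, 0, 0], "jaw": 0.2}]'

```text
time_s: 31.25
tool_pos: [0.5983, -0.059, 0.1438]
tool_rot: [180.0, 0.0, 76.1]
force: [-0.5, 0.1, -2.0]
grip_width: 0.0299
grasp_force: 30.0
```

```bash
python3 - <<'E'
from h import *
t=shot("top")
print("long");[print(*r) for r in labels("top",t,.078,(145,160,195,240))]
print("short");[print(*r) for r in labels("top",t,.066,(115,160,154,240))]
d=np.array([.0006,.0024,0])
plan(np.array((.5649,.1316,.1698))+d,76.1)
E
```

```text
long
[164.2 185.2] [597.2 262. ] [43.4 32.8] 7.5
short
[134.5 199.5] [557.3 347.6] [43.5 31.4] 3.9
at [ 0.5982 -0.059   0.1438] [1.800e+02 1.000e-02 7.607e+01] turn z total -0.0002 slide total [ 0.3589 -0.1563 -0.052 ] mm [179.5 -78.1 -26. ]
```

Call:
step_arm --rows '[{"angular": [0, 0, 0], "slide": [0, 0, -0.04], "jaw": 0.2}, {"angular": [0, 0, 0], "slide": [0, 0, -0.04], "jaw": 0.2}, {"angular": [0, 0, 0], "slide": [0.06, -0.026, 0], "jaw": 0.2}, {"angular": [0, 0, 0], "slide": [0.06, -0.026, 0], "jaw": 0.2}, {"angular": [0, 0, 0], "slide": [0.06, -0.026, 0], "jaw": 0.2}, {"angular": [0, 0, 0], "slide": [0.06, -0.026, 0], "jaw": 0.2}, {"angular": [0, 0, 0], "slide": [0.06, -0.026, 0], "jaw": 0.2}, {"angular": [0, 0, 0], "slide": [0.059, -0.026, 0], "jaw": 0.2}, {"angular": [0, 0, 0], "slide": [0, 0, 0.028], "jaw": 0.2}, {"angular": [0, 0, 0], "slide": [0, 0, 0], "jaw": 0.2}]'

```text
time_s: 32.55
tool_pos: [0.5655, 0.1329, 0.1695]
tool_rot: [-180.0, 0.1, 76.0]
force: [-0.2, 0.1, -2.1]
grip_width: 0.0296
grasp_force: 30.0
```

Call:
step_arm --rows '[{"angular": [0, 0, 0], "slide": [0, 0, 0], "jaw": 0.2}, {"angular": [0, 0, 0], "slide": [0, 0, 0], "jaw": 0.2}, {"angular": [0, 0, 0], "slide": [0, 0, 0], "jaw": 0.2}]'

```text
time_s: 32.92
tool_pos: [0.5661, 0.1335, 0.1701]
tool_rot: [180.0, -0.0, 76.0]
force: [-0.5, -0.8, -2.8]
grip_width: 0.0296
grasp_force: 30.0
```

```bash
python3 - <<'E'
from h import *
plan((.5655,.134,.1698),76.1)
E
```

```text
at [0.5661 0.1335 0.1701] [179.97  -0.    76.01] turn z total -0.0005 slide total [ 0.0007 -0.0014  0.0005] mm [ 0.3 -0.7  0.3]
```

Call:
step_arm --rows '[{"angular": [0, 0, 0], "slide": [0, -0.001, 0], "jaw": 0.2}, {"angular": [0, 0, 0], "slide": [0, 0, 0], "jaw": 0.2}, {"angular": [0, 0, 0], "slide": [0, 0, 0], "jaw": 0.2}, {"angular": [0, 0, 0], "slide": [0, 0, 0], "jaw": 0.2}, {"angular": [0, 0, 0], "slide": [0, 0, 0], "jaw": 0.2}, {"angular": [0, 0, 0], "slide": [0, 0, 0], "jaw": 0.2}, {"angular": [0, 0, 0], "slide": [0, 0, 0], "jaw": 0.2}, {"angular": [0, 0, 0], "slide": [0, 0, 0], "jaw": 0.2}, {"angular": [0, 0, 0], "slide": [0, 0, 0], "jaw": 0.2}, {"angular": [0, 0, 0], "slide": [0, 0, 0], "jaw": 0.2}]'

```text
time_s: 34.17
tool_pos: [0.5653, 0.1342, 0.1698]
tool_rot: [180.0, 0.0, 76.1]
force: [0.5, -0.1, -1.8]
grip_width: 0.0296
grasp_force: 30.0
```

Call:
step_arm --rows '[{"angular": [0, 0, 0], "slide": [0, 0, 0], "jaw": 0.2}, {"angular": [0, 0, 0], "slide": [0, 0, 0], "jaw": 0.2}, {"angular": [0, 0, 0], "slide": [0, 0, 0], "jaw": 0.2}, {"angular": [0, 0, 0], "slide": [0, 0, 0], "jaw": 0.2}, {"angular": [0, 0, 0], "slide": [0, 0, 0], "jaw": 0.2}]'

```text
time_s: 34.8
tool_pos: [0.5653, 0.1341, 0.1698]
tool_rot: [-180.0, 0.0, 76.1]
force: [-0.0, -0.3, -2.5]
grip_width: 0.0299
grasp_force: 30.0
```

```bash
python3 - <<'E'
from h import *
t=shot("top");s=shot("scene")
print("long");[print(*r) for r in labels("top",t,.078,(145,160,195,240))]
print("short");[print(*r) for r in labels("top",t,.066,(115,160,154,240))]
[print(z,*r) for z in(.078,.066) for r in labels("scene",s,z,(365,220,420,255),120)]
plan((.5258,.2195,.1578),76.1)
E
```

```text
long
short
[134.5 199.5] [557.2 347.5] [43.3 31.4] 3.9
0.078 [379. 235.] [597.7 262.6] [41.2 35. ] 12.4
0.078 [405.  232.5] [567.9 344.5] [44.9 32.3] 3.2
0.078 [418.9 234.6] [567.6 381.3] [ 16.5 127.7] 88.6
0.066 [379. 235.] [587.7 264.4] [41.7 35.4] 12.4
0.066 [405.  232.5] [557.5 347.4] [45.4 32.7] 3.2
0.066 [418.9 234.6] [557.2 384.6] [ 16.7 129.3] 88.6
at [0.5653 0.1342 0.1698] [180.     0.    76.07] turn z total -0.0002 slide total [ 0.1467 -0.1177  0.0239] mm [ 73.4 -58.8  12. ]
```

Neither pack has moved. Now the short pack's label.

Call:
step_arm --rows '[{"angular": [0, 0, 0], "slide": [0.049, -0.039, 0], "jaw": 0.2}, {"angular": [0, 0, 0], "slide": [0.049, -0.039, 0], "jaw": 0.2}, {"angular": [0, 0, 0], "slide": [0.049, -0.039, 0], "jaw": 0.2}, {"angular": [0, 0, 0], "slide": [0, 0, 0.024], "jaw": 0.2}, {"angular": [0, 0, 0], "slide": [0, 0, 0], "jaw": 0.2}, {"angular": [0, 0, 0], "slide": [0, 0, 0], "jaw": 0.2}, {"angular": [0, 0, 0], "slide": [0, 0, 0], "jaw": 0.2}, {"angular": [0, 0, 0], "slide": [0, 0, 0], "jaw": 0.2}]'

```text
time_s: 35.9
tool_pos: [0.5266, 0.2191, 0.158]
tool_rot: [180.0, -0.0, 76.0]
force: [-0.2, -0.2, -2.2]
grip_width: 0.0296
grasp_force: 30.0
```

```bash
python3 - <<'E'
from h import *
plan((.5258,.2195,.1578),76.1)
E
```

```text
at [0.5266 0.2191 0.158 ] [179.98  -0.    76.01] turn z total -0.0005 slide total [ 0.0004 -0.0017  0.0003] mm [ 0.2 -0.8  0.2]
```

Call:
step_arm --rows '[{"angular": [0, 0, 0], "slide": [0, 0, 0], "jaw": 0.2}, {"angular": [0, 0, 0], "slide": [0, 0, 0], "jaw": 0.2}, {"angular": [0, 0, 0], "slide": [0, 0, 0], "jaw": 0.2}, {"angular": [0, 0, 0], "slide": [0, 0, 0], "jaw": 0.2}, {"angular": [0, 0, 0], "slide": [0, 0, 0], "jaw": 0.2}, {"angular": [0, 0, 0], "slide": [0, 0, 0], "jaw": 0.2}, {"angular": [0, 0, 0], "slide": [0, 0, 0], "jaw": 0.2}, {"angular": [0, 0, 0], "slide": [0, 0, 0], "jaw": 0.2}, {"angular": [0, 0, 0], "slide": [0, 0, 0], "jaw": 0.2}, {"angular": [0, 0, 0], "slide": [0, 0, 0], "jaw": 0.2}]'

```text
time_s: 37.15
tool_pos: [0.5262, 0.2196, 0.1578]
tool_rot: [180.0, 0.0, 76.1]
force: [-0.6, 0.4, -1.8]
grip_width: 0.0299
grasp_force: 30.0
```

```bash
python3 - <<'E'
from h import *
t=shot("top");s=shot("scene")
print("long");[print(*r) for r in labels("top",t,.078,(145,160,195,240))]
print("short");[print(*r) for r in labels("top",t,.066,(115,160,154,240))]
[print(z,*r) for z in(.078,.066) for r in labels("scene",s,z,(365,220,415,255),120)]
plan((.5258,.2195,.1578),76.1)
E
```

```text
long
short
0.078 [379. 235.] [597.8 262.2] [41.2 34.2] 12.4
0.078 [405.  232.5] [567.9 344.5] [44.9 32.3] 3.2
0.066 [379. 235.] [587.7 264.1] [41.7 34.6] 12.4
0.066 [405.  232.5] [557.5 347.4] [45.4 32.7] 3.2
at [0.5262 0.2196 0.1578] [180.     0.    76.07] turn z total -0.0002 slide total [-0.0004 -0.0008 -0.0001] mm [-0.2 -0.4 -0. ]
```

Call:
step_arm --rows '[{"angular": [0, 0, 0], "slide": [0, 0, 0], "jaw": 0.2}, {"angular": [0, 0, 0], "slide": [0, 0, 0], "jaw": 0.2}, {"angular": [0, 0, 0], "slide": [0, 0, 0], "jaw": 0.2}, {"angular": [0, 0, 0], "slide": [0, 0, -0.04], "jaw": 0.2}, {"angular": [0, 0, 0], "slide": [0, 0, -0.04], "jaw": 0.2}, {"angular": [0, 0, 0], "slide": [-0.0767, -0.001, 0], "jaw": 0.2}, {"angular": [0, 0, 0], "slide": [-0.0767, -0.001, 0], "jaw": 0.2}, {"angular": [0, 0, 0], "slide": [-0.0767, -0.001, 0], "jaw": 0.2}, {"angular": [0, 0, 0], "slide": [-0.0767, -0.001, 0], "jaw": 0.2}, {"angular": [0, 0, 0], "slide": [-0.0767, -0.001, 0], "jaw": 0.2}]'

```text
time_s: 38.5
tool_pos: [0.478, 0.0332, 0.1998]
tool_rot: [179.8, -0.0, 76.1]
force: [-0.1, -0.6, -2.4]
grip_width: 0.0299
grasp_force: 30.0
```

Call:
step_arm --rows '[{"angular": [0, 0, 0], "slide": [-0.0767, -0.001, 0], "jaw": 0.2}, {"angular": [0, 0, 0], "slide": [-0.0767, -0.001, 0], "jaw": 0.2}, {"angular": [0, 0, 0], "slide": [-0.0767, -0.001, 0], "jaw": 0.2}, {"angular": [0, 0, 0], "slide": [-0.0767, -0.001, 0], "jaw": 0.2}, {"angular": [0, 0, 0], "slide": [-0.0767, -0.001, 0], "jaw": 0.2}, {"angular": [0, 0, 0], "slide": [-0.0767, -0.001, 0], "jaw": 0.2}, {"angular": [0, 0, 0], "slide": [-0.0767, -0.001, 0], "jaw": 0.2}, {"angular": [0, 0, 0], "slide": [0, 0, 0], "jaw": 0.2}, {"angular": [0, 0, 0], "slide": [0, 0, 0], "jaw": 0.2}, {"angular": [0, 0, 0], "slide": [0, 0, 0], "jaw": 0.2}]'

```text
time_s: 39.75
tool_pos: [0.4103, -0.2246, 0.1985]
tool_rot: [179.9, 0.0, 76.2]
force: [0.5, 0.7, -2.7]
grip_width: 0.0297
grasp_force: 30.0
```

```bash
python3 - <<'E'
from h import *
plan((.4109,-.2259,.0735),76.07)
E
```

```text
at [ 0.4103 -0.2246  0.1985] [1.7994e+02 1.0000e-02 7.6190e+01] turn z total 0.0007 slide total [-0.0023  0.0017  0.25  ] mm [ -1.2   0.9 125. ]
```

Call:
step_arm --rows '[{"angular": [0, 0, 0.0007], "slide": [-0.002, 0.0015, 0.05], "jaw": 0.2}, {"angular": [0, 0, 0], "slide": [0, 0, 0.06], "jaw": 0.2}, {"angular": [0, 0, 0], "slide": [0, 0, 0.06], "jaw": 0.2}, {"angular": [0, 0, 0], "slide": [0, 0, 0.02], "jaw": 0.2}, {"angular": [0, 0, 0], "slide": [0, 0, 0], "jaw": 0.2}, {"angular": [0, 0, 0], "slide": [0, 0, 0], "jaw": 0.2}, {"angular": [0, 0, 0], "slide": [0, 0, 0], "jaw": 0.2}, {"angular": [0, 0, 0], "slide": [0, 0, 0], "jaw": 0.2}]'

```text
time_s: 40.75
tool_pos: [0.4104, -0.2271, 0.1035]
tool_rot: [179.9, 0.0, 75.9]
force: [-0.4, 0.2, -1.3]
grip_width: 0.0295
grasp_force: 30.0
```

```bash
python3 - <<'E'
from h import *
plan((.4109,-.2259,.0735),76.07)
E
```

```text
at [ 0.4104 -0.2271  0.1035] [1.7993e+02 3.0000e-02 7.5930e+01] turn z total -0.0008 slide total [0.0025 0.0003 0.06  ] mm [ 1.3  0.2 30. ]
```

Call:
step_arm --rows '[{"angular": [0, 0, 0], "slide": [0.0015, 0, 0.02], "jaw": 0.2}, {"angular": [0, 0, 0], "slide": [0, 0, 0.02], "jaw": 0.2}, {"angular": [0, 0, 0], "slide": [0, 0, 0.01], "jaw": 0.2}, {"angular": [0, 0, 0], "slide": [0, 0, 0.008], "jaw": 0.2}, {"angular": [0, 0, 0], "slide": [0, 0, 0], "jaw": 0.2}, {"angular": [0, 0, 0], "slide": [0, 0, 0], "jaw": 0.2}, {"angular": [0, 0, 0], "slide": [0, 0, 0], "jaw": 0.2}]'

```text
time_s: 41.62
tool_pos: [0.4103, -0.226, 0.0738]
tool_rot: [180.0, 0.0, 75.9]
force: [0.9, 0.7, -1.6]
grip_width: 0.0297
grasp_force: 30.0
```

```bash
python3 - <<'E'
from h import *
plan((.4109,-.2259,.0735),76.07)
E
```

```text
at [ 0.4103 -0.226   0.0738] [179.99   0.    75.94] turn z total -0.0007 slide total [0.0005 0.0011 0.0006] mm [0.3 0.5 0.3]
```

Call:
step_arm --rows '[{"angular": [0, 0, 0], "slide": [0, 0.001, 0.0008], "jaw": 0.2}, {"angular": [0, 0, 0], "slide": [0, 0, 0], "jaw": 0.2}, {"angular": [0, 0, 0], "slide": [0, 0, 0], "jaw": 0.8}, {"angular": [0, 0, 0], "slide": [0, 0, 0], "jaw": 0.8}, {"angular": [0, 0, 0], "slide": [0, 0, 0], "jaw": 0.8}, {"angular": [0, 0, 0], "slide": [0, 0, 0], "jaw": 0.8}, {"angular": [0, 0, 0], "slide": [0, 0, 0], "jaw": 0.8}, {"angular": [0, 0, 0], "slide": [0, 0, -0.04], "jaw": 0.8}, {"angular": [0, 0, 0], "slide": [0, 0, -0.08], "jaw": 0.8}, {"angular": [0, 0, 0], "slide": [0, 0, -0.08], "jaw": 0.8}]'

```text
time_s: 42.88
tool_pos: [0.4104, -0.226, 0.1743]
tool_rot: [-180.0, -0.0, 75.9]
force: [0.4, -0.8, 1.1]
grip_width: 0.0698
grasp_force: 0.0
```

Call:
step_arm --rows '[{"angular": [0, 0, 0], "slide": [0, 0, -0.06], "jaw": 0.8}, {"angular": [0, 0, 0.041], "slide": [0, 0, 0], "jaw": 0.8}, {"angular": [0, 0, 0.041], "slide": [0, 0, 0], "jaw": 0.8}, {"angular": [0, 0, 0.041], "slide": [0, 0, 0], "jaw": 0.8}, {"angular": [0, 0, 0.041], "slide": [0, 0, 0], "jaw": 0.8}, {"angular": [0, 0, 0.041], "slide": [0, 0, 0], "jaw": 0.8}, {"angular": [0, 0, 0.041], "slide": [0, 0, 0], "jaw": 0.8}, {"angular": [0, 0, 0.041], "slide": [0, 0, 0], "jaw": 0.8}, {"angular": [0, 0, 0.041], "slide": [0, 0, 0], "jaw": 0.8}, {"angular": [0, 0, 0.041], "slide": [0, 0, 0], "jaw": 0.8}]'

```text
time_s: 44.12
tool_pos: [0.4106, -0.2261, 0.2033]
tool_rot: [180.0, 0.0, 9.3]
force: [0.4, 0.3, -0.2]
grip_width: 0.0698
grasp_force: 0.0
```

```bash
python3 - <<'E'
from h import *
t=shot("top","t7");s=shot("scene","s7")
x0,y0,x1,y1=222,188,249,220
m=(t[y0:y1,x0:x1].max(axis=2)).astype(int)
for r in m: print(' '.join('%3d'%v for v in r))
plan((.544,.057,.15),2.2)
cv2.imwrite("pics/s7c.png",np.hstack([cv2.resize(s[140:240,205:345],(560,400)), cv2.resize(t[188:220,222:246],(240,400),interpolation=cv2.INTER_CUBIC)])[:,:,::-1])
E
```

```text
106 108 108 109 110 109 109 108 109 110 109 109 107 108 107 109 110 109 110 108 106 108 108 109 111 111 109
107 109 109 111 109 108 109 109 109 109 110 110 107 109 108 107 110 111 110 108 107 108 107 109 110 110 110
107 109 109 108 110 109 109 107 108 111 111 113 108 109 108 110 108 110 110 109 107 107 109 109 110 109 108
106 108 108 108 110 109 110 110 110 108 102 104  98  99 103 107 110 109 111 109 109 106 109 110 110 110 110
108 109 109 109 108 109 110 110 107  90  55  84 104  75  63  90 110 110 109 109 109 108 110 109 109 109 109
107 108 107 106 108 109 109 110  98  73  57 165 213 125  57  68 110 117 108 109 109 107 109 110 110 108 109
107 108 107 108 109 109 108 109 103  80  52 198 245 123  56  39 101 140 120 115 105 107 108 110 109 108 110
108 108 108 107 107 107 120 132 121  98  54 196 241 120  55  20  52 112 148 150 132 110 104 107 109 108 109
107 108 109 108 110 109 148 174 125  57  56 194 241 122  56  19  35  64 103 172 203 172 117 105 108 110 109
109 106 109 107 111 114  97  67  70  58  61 197 244 123  54  21   8  42  71  77 185 246 190 112 106 108 107
109 108 106 114 123 
[... 1791 characters left out ...]
 123  91 107 106 108 108
111 108 106 108 110 105 120 204 233 163 154 160 163 161 164 165 163 155 148 136  95  70  86 107 107 106 107
111 110 107 108 108 108 105 119 173 188 142 145 145 147 150 151 149 129  97 103 113 110 109 108 105 108 106
111 109 106 110 111 110 110 107 107 106 106 100  85  87  91  87  74  57  52  83 112 109 107 107 107 108 108
111 110 107 108 110 110 110 109 110 108 110 111  99  65  53  55  56  59  56  84 116 111 107 109 106 108 109
109 110 107 108 111 110 110 113 111 110 110 110 114  97  55  55  57  58  55  82 113 110 109 106 107 107 105
at [ 0.4107 -0.2262  0.2034] [179.99   0.     9.5 ] turn z total 0.0406 slide total [ 0.2882 -0.5557  0.1067] mm [ 144.1 -277.9   53.4]
```

View pics/s7c.png

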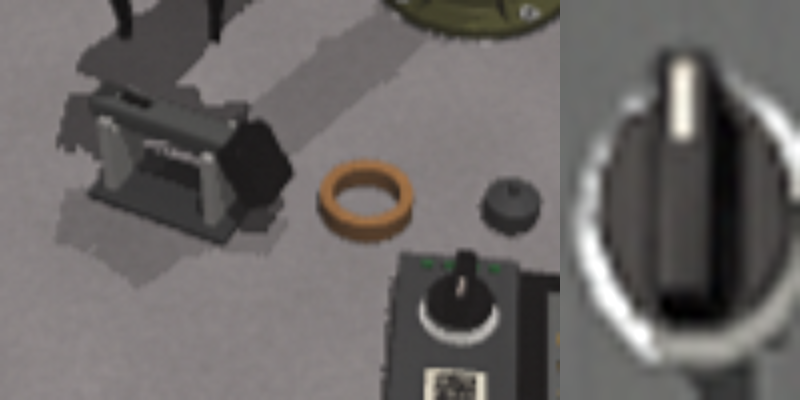

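The scanner is back on its forks, the dock is clear, and the knob bar runs from about (234,192) to (234,210.5) in the top view.

```bash
python3 - <<'E'
from h import *
a=ray("top",(234.0,191.5),.106);b=ray("top",(234.0,210.4),.106);print(a,b,(a+b)/2,np.linalg.norm(a-b),np.degrees(np.arctan2(*(a-b)[1::-1])))
# ring ellipse centre at console height ~.055
print(ray("top",(235.6,205),.07), ray("top",(235.6,205),.055))
im=cv2.imread("pics/s7.png")
m=cv2.inRange(im,(0,0,0),(45,45,45)); 
E
```

```text
[0.57390799 0.05971304 0.106     ] [0.52029086 0.05828535 0.106     ] [0.54709942 0.05899919 0.106     ] 0.053636139061508686 1.5252793879350026
[0.54289847 0.05768205 0.07      ] [0.54595224 0.05910817 0.055     ]
```

Call:
step_arm --rows '[{"angular": [0, 0, 0.043], "slide": [0, 0, 0], "jaw": 0.6}, {"angular": [0, 0, 0], "slide": [0.0365, -0.07, 0], "jaw": 0.6}, {"angular": [0, 0, 0], "slide": [0.0365, -0.07, 0], "jaw": 0.6}, {"angular": [0, 0, 0], "slide": [0.0365, -0.07, 0], "jaw": 0.6}, {"angular": [0, 0, 0], "slide": [0.0365, -0.07, 0], "jaw": 0.6}, {"angular": [0, 0, 0], "slide": [0.0365, -0.07, 0], "jaw": 0.6}, {"angular": [0, 0, 0], "slide": [0.0365, -0.07, 0], "jaw": 0.6}, {"angular": [0, 0, 0], "slide": [0.0365, -0.07, 0], "jaw": 0.6}, {"angular": [0, 0, 0], "slide": [0.0365, -0.07, 0.04], "jaw": 0.6}, {"angular": [0, 0, 0], "slide": [0, 0, 0.05], "jaw": 0.6}]'

```text
time_s: 45.48
tool_pos: [0.549, 0.0626, 0.1585]
tool_rot: [-179.9, -0.1, 2.3]
force: [-1.1, 0.6, 0.2]
grip_width: 0.0523
grasp_force: 0.0
```

Call:
step_arm --rows '[{"angular": [0, 0, 0], "slide": [0, 0, 0], "jaw": 0.6}, {"angular": [0, 0, 0], "slide": [0, 0, 0], "jaw": 0.6}, {"angular": [0, 0, 0], "slide": [0, 0, 0], "jaw": 0.6}]'

```text
time_s: 45.85
tool_pos: [0.5487, 0.0576, 0.1596]
tool_rot: [180.0, -0.1, 1.7]
force: [0.4, -0.5, 0.6]
grip_width: 0.0524
grasp_force: 0.0
```

```bash
python3 - <<'E'
from h import *
plan((.546,.0588,.079),1.8); print(env.get_obs()['qpos'].round(0))
E
```

```text
at [0.5487 0.0576 0.1596] [ 1.7997e+02 -1.2000e-01  1.7400e+00] turn z total -0.0003 slide total [-0.0053 -0.0026  0.1613] mm [-2.7 -1.3 80.6]
[  25.   12.  -37.  101.    8.   70. -103.]
```

Call:
step_arm --rows '[{"angular": [0, 0, -0.05], "slide": [0, 0, 0], "jaw": 0.6}, {"angular": [0, 0, -0.05], "slide": [0, 0, 0], "jaw": 0.6}, {"angular": [0, 0, -0.05], "slide": [0, 0, 0], "jaw": 0.6}, {"angular": [0, 0, -0.05], "slide": [0, 0, 0], "jaw": 0.6}, {"angular": [0, 0, -0.05], "slide": [0, 0, 0], "jaw": 0.6}, {"angular": [0, 0, -0.05], "slide": [0, 0, 0], "jaw": 0.6}, {"angular": [0, 0, -0.05], "slide": [0, 0, 0], "jaw": 0.6}, {"angular": [0, 0, -0.05], "slide": [0, 0, 0], "jaw": 0.6}, {"angular": [0, 0, -0.05], "slide": [0, 0, 0], "jaw": 0.6}, {"angular": [0, 0, -0.05], "slide": [0, 0, 0], "jaw": 0.6}]'

```text
time_s: 47.1
tool_pos: [0.5485, 0.0577, 0.1594]
tool_rot: [179.9, 0.0, 92.0]
force: [-0.0, -0.4, -1.0]
grip_width: 0.0523
grasp_force: 0.0
```

Call:
step_arm --rows '[{"angular": [0, 0, -0.05], "slide": [0, 0, 0], "jaw": 0.6}, {"angular": [0, 0, -0.05], "slide": [0, 0, 0], "jaw": 0.6}, {"angular": [0, 0, -0.05], "slide": [0, 0, 0], "jaw": 0.6}, {"angular": [0, 0, -0.05], "slide": [0, 0, 0], "jaw": 0.6}, {"angular": [0, 0, -0.05], "slide": [0, 0, 0], "jaw": 0.6}, {"angular": [0, 0, -0.05], "slide": [0, 0, 0], "jaw": 0.6}, {"angular": [0, 0, -0.05], "slide": [0, 0, 0], "jaw": 0.6}, {"angular": [0, 0, -0.05], "slide": [0, 0, 0], "jaw": 0.6}, {"angular": [0, 0, -0.05], "slide": [0, 0, 0], "jaw": 0.6}, {"angular": [0, 0, -0.05], "slide": [0, 0, 0], "jaw": 0.6}]'

```text
time_s: 48.35
tool_pos: [0.5485, 0.0575, 0.1593]
tool_rot: [-179.9, 0.1, -178.0]
force: [-0.7, 0.3, -0.9]
grip_width: 0.0523
grasp_force: 0.0
```

Call:
step_arm --rows '[{"angular": [0, 0, 0], "slide": [0, 0, 0], "jaw": 0.6}, {"angular": [0, 0, 0], "slide": [0, 0, 0], "jaw": 0.6}, {"angular": [0, 0, 0], "slide": [0, 0, 0], "jaw": 0.6}]'

```text
time_s: 48.72
tool_pos: [0.5481, 0.0581, 0.1586]
tool_rot: [-180.0, 0.0, -178.3]
force: [0.3, 0.8, -0.3]
grip_width: 0.0523
grasp_force: 0.0
```

```bash
python3 - <<'E'
from h import *
plan((.546,.0588,.079),181.8); print(env.get_obs()['qpos'].round(0))
E
```

```text
at [0.5481 0.0581 0.1586] [-1.7997e+02  2.0000e-02 -1.7831e+02] turn z total -0.0006 slide total [0.0041 0.0016 0.1592] mm [ 2.   0.8 79.6]
[ 45.  19. -63. 101.  18.  72.  69.]
```

Call:
step_arm --rows '[{"angular": [0, 0, 0], "slide": [0.004, 0.0016, 0.04], "jaw": 0.6}, {"angular": [0, 0, 0], "slide": [0, 0, 0.05], "jaw": 0.6}, {"angular": [0, 0, 0], "slide": [0, 0, 0.045], "jaw": 0.6}, {"angular": [0, 0, 0], "slide": [0, 0, 0.02], "jaw": 0.6}, {"angular": [0, 0, 0], "slide": [0, 0, 0], "jaw": 0.6}, {"angular": [0, 0, 0], "slide": [0, 0, 0], "jaw": 0.1}, {"angular": [0, 0, 0], "slide": [0, 0, 0], "jaw": 0.1}, {"angular": [0, 0, 0], "slide": [0, 0, 0], "jaw": 0.1}, {"angular": [0, 0, 0], "slide": [0, 0, 0], "jaw": 0.1}, {"angular": [0, 0, 0], "slide": [0, 0, 0], "jaw": 0.1}]' --newtons 40

```text
time_s: 49.98
tool_pos: [0.5461, 0.0593, 0.0812]
tool_rot: [180.0, 0.0, -178.2]
force: [-0.0, 2.0, 0.8]
grip_width: 0.0176
grasp_force: 40.0
```

```bash
python3 - <<'E'
from h import *
o=env.get_obs();print(o['tool_pos'].round(4),o['tool_rot'].round(2),o['force'].round(1),o['wrist_torque'].round(2),o['grip_width'],o['grasp_force'])
E
```

```text
[0.5461 0.0593 0.0812] [ 1.7998e+02  3.0000e-02 -1.7821e+02] [-0.   2.   0.8] [ 0.3  -0.11 -0.03] 0.017581199402803966 39.99920167028904
```

Call:
step_arm --rows '[{"angular": [0, 0, 0], "slide": [0, 0, 0.008], "jaw": 0.1}, {"angular": [0, 0, 0], "slide": [0, 0, 0.007], "jaw": 0.1}, {"angular": [0, 0, 0], "slide": [0, 0, 0.004], "jaw": 0.1}, {"angular": [0, 0, 0], "slide": [0, 0, 0], "jaw": 0.1}, {"angular": [0, 0, 0], "slide": [0, 0, 0], "jaw": 0.1}, {"angular": [0, 0, 0], "slide": [0, 0, 0], "jaw": 0.1}]'

```text
time_s: 50.72
tool_pos: [0.5462, 0.0594, 0.073]
tool_rot: [-180.0, 0.0, -178.2]
force: [-5.3, 0.1, 15.6]
grip_width: 0.0175
grasp_force: 40.0
```

Call:
step_arm --rows '[{"angular": [0, 0, 0.03], "slide": [0, 0, 0], "jaw": 0.1}, {"angular": [0, 0, 0.04], "slide": [0, 0, 0], "jaw": 0.1}, {"angular": [0, 0, 0.045], "slide": [0, 0, 0], "jaw": 0.1}, {"angular": [0, 0, 0.045], "slide": [0, 0, 0], "jaw": 0.1}, {"angular": [0, 0, 0.045], "slide": [0, 0, 0], "jaw": 0.1}, {"angular": [0, 0, 0.045], "slide": [0, 0, 0], "jaw": 0.1}, {"angular": [0, 0, 0.045], "slide": [0, 0, 0], "jaw": 0.1}, {"angular": [0, 0, 0.045], "slide": [0, 0, 0], "jaw": 0.1}, {"angular": [0, 0, 0.045], "slide": [0, 0, 0], "jaw": 0.1}, {"angular": [0, 0, 0.045], "slide": [0, 0, 0], "jaw": 0.1}]'

```text
time_s: 51.98
tool_pos: [0.546, 0.0593, 0.073]
tool_rot: [-180.0, 0.1, 104.1]
force: [-4.1, 0.3, 14.3]
grip_width: 0.0179
grasp_force: 40.0
```

```bash
python3 - <<'E'
from h import *
o=env.get_obs();print(o['tool_pos'].round(4),o['tool_rot'].round(2),o['force'].round(1),o['wrist_torque'].round(2),o['grip_width'],o['qpos'].round(0))
E
```

```text
[0.546  0.0593 0.073 ] [-1.7998e+02  5.0000e-02  1.0415e+02] [-4.1  0.3 14.3] [0.09 1.21 0.11] 0.01794643386957606 [ 30.  19. -45. 106.  15.  61.  -7.]
```

Call:
step_arm --rows '[{"angular": [0, 0, 0.03], "slide": [0, 0, 0], "jaw": 0.1}, {"angular": [0, 0, 0.015], "slide": [0, 0, 0], "jaw": 0.1}, {"angular": [0, 0, 0.01], "slide": [0, 0, 0], "jaw": 0.1}, {"angular": [0, 0, 0.005], "slide": [0, 0, 0], "jaw": 0.1}, {"angular": [0, 0, 0], "slide": [0, 0, 0], "jaw": 0.1}, {"angular": [0, 0, 0], "slide": [0, 0, 0], "jaw": 0.1}]'

```text
time_s: 52.72
tool_pos: [0.546, 0.0593, 0.073]
tool_rot: [180.0, 0.1, 93.8]
force: [-5.3, -0.7, 14.1]
grip_width: 0.0178
grasp_force: 40.0
```

```bash
python3 - <<'E'
from h import *
o=env.get_obs();print(o['tool_pos'].round(4),o['tool_rot'].round(2),o['force'].round(1),o['wrist_torque'].round(2),o['grip_width'],o['qpos'].round(0))
E
```

```text
[0.546  0.0593 0.073 ] [1.7999e+02 1.0000e-01 9.3780e+01] [-5.3 -0.7 14.1] [-0.01  1.13  0.89] 0.017763898761052752 [ 28.  18. -43. 106.  14.  61. -16.]
```

The moment about the knob axis jumped from 0.11 to 0.89 N m, so the knob is at its stop. I'll release it and lift away.

Call:
step_arm --rows '[{"angular": [0, 0, 0], "slide": [0, 0, 0], "jaw": 0.6}, {"angular": [0, 0, 0], "slide": [0, 0, 0], "jaw": 0.6}, {"angular": [0, 0, 0], "slide": [0, 0, 0], "jaw": 0.6}, {"angular": [0, 0, 0], "slide": [0, 0, 0], "jaw": 0.6}, {"angular": [0, 0, 0], "slide": [0, 0, -0.03], "jaw": 0.6}, {"angular": [0, 0, 0], "slide": [0, 0, -0.06], "jaw": 0.6}, {"angular": [0, 0, 0], "slide": [0, 0, -0.08], "jaw": 0.6}, {"angular": [0, 0, 0], "slide": [0, 0, -0.08], "jaw": 0.6}, {"angular": [0, 0, 0], "slide": [0, 0, -0.08], "jaw": 0.6}]'

```text
time_s: 53.85
tool_pos: [0.5453, 0.059, 0.238]
tool_rot: [-180.0, 0.0, 93.6]
force: [0.8, -0.2, 0.1]
grip_width: 0.0523
grasp_force: 0.0
```

Call:
step_arm --rows '[{"angular": [0, 0, 0], "slide": [-0.08, 0, 0], "jaw": 0.6}, {"angular": [0, 0, 0], "slide": [-0.08, 0, 0], "jaw": 0.6}, {"angular": [0, 0, 0], "slide": [-0.08, 0, 0], "jaw": 0.6}, {"angular": [0, 0, 0], "slide": [-0.08, 0, 0], "jaw": 0.6}, {"angular": [0, 0, 0], "slide": [-0.08, 0, 0], "jaw": 0.6}, {"angular": [0, 0, 0], "slide": [-0.08, 0, 0], "jaw": 0.6}, {"angular": [0, 0, 0], "slide": [-0.08, 0, 0], "jaw": 0.6}, {"angular": [0, 0, 0], "slide": [-0.08, 0, 0], "jaw": 0.6}, {"angular": [0, 0, 0], "slide": [0, 0, 0], "jaw": 0.6}]'

```text
time_s: 54.98
tool_pos: [0.5643, -0.2651, 0.2358]
tool_rot: [-179.9, 0.0, 93.2]
force: [-0.3, 0.1, 0.0]
grip_width: 0.0524
grasp_force: 0.0
```

```bash
python3 - <<'E'
from h import *
t=shot("top","t8");s=shot("scene","s8"); print(env.get_obs()['tool_pos'])
print("long");[print(*r) for r in labels("top",t,.078,(145,160,195,240))]
print("short");[print(*r) for r in labels("top",t,.066,(115,160,154,240))]
a=cv2.resize(t[155:255,115:265],(600,400),interpolation=cv2.INTER_CUBIC)
cv2.imwrite("pics/f8.png",a[:,:,::-1])
E
```

```text
[ 0.56555582 -0.26009954  0.23628927]
long
[164.2 185.2] [597.2 262.3] [43.1 33.5] 6.4
short
[131.5 198.5] [560.1 356.3] [43.7 31.5] 3.9
```

View pics/f8.png

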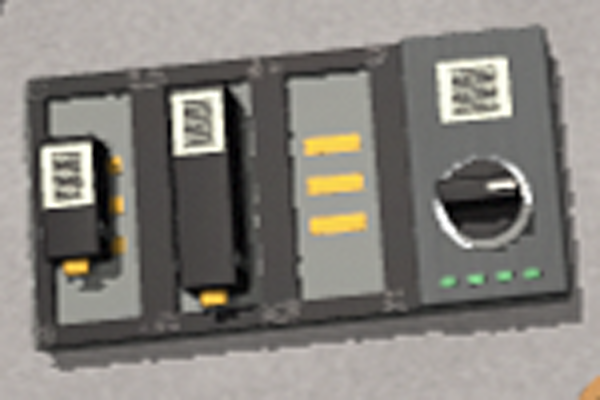

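View pics/s8.png

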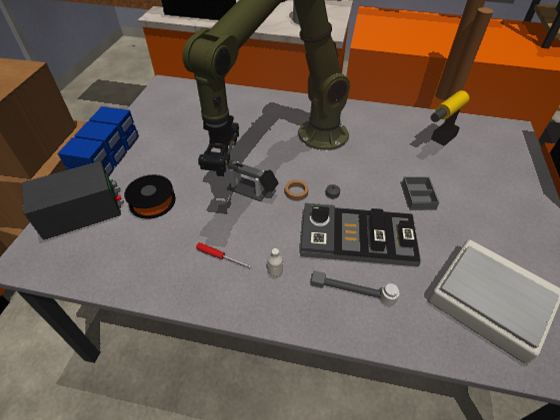

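The knob's white mark now points right, so it is turned 90°, and the long pack is in its bay. The short pack has been knocked left against or onto the rib, with its label at crop (68,175). I'll triangulate it and put it back.

```bash
python3 - <<'E'
from h import *
t=shot("top");s=shot("scene")
def tri(u,v):
    P=[];
    for n,p in(("top",u),("scene",v)):
        c=CI[n]; P.append(np.hstack([c['R'],c['t'][:,None]])); 
        P[-1]=np.array([[c['fx'],0,c['cx']],[0,c['fy'],c['cy']],[0,0,1]])@P[-1]
    X=cv2.triangulatePoints(P[0],P[1],np.array(u,float),np.array(v,float)); return (X[:3]/X[3]).ravel()
T=labels("top",t,.066,(115,160,154,240));S=labels("scene",s,.066,(395,220,415,255),120)
for z in(.066,.074):
  for n,im,r in(("top",t,(115,160,154,240)),("scene",s,(395,215,417,255))):
    for q in labels(n,im,z,r,120 if n=="scene" else 190): print(z,n,*q)
print(tri(T[0][0],S[0][0]), "long check",tri((164.2,185.2),(379,235)))
b=cv2.inRange(cv2.cvtColor(t,cv2.COLOR_RGB2HSV),(12,100,120),(30,255,255))
for r in rects("top",t,b,.05,4,(120,190,152,235)):print("brass z.05",*r)
E
```

```text
0.066 top [131.5 198.5] [560.1 356.3] [43.7 31.5] 3.9
0.066 scene [409.5 227. ] [527.3 362.5] [ 42.6 112.1] 88.9
0.074 top [131.5 198.5] [558.3 353.7] [43.4 31.3] 3.9
0.074 scene [409.5 227. ] [534.5 360.5] [ 42.3 111.2] 88.9
[0.56014705 0.35705116 0.06484264] long check [0.59724002 0.26197543 0.07700185]
brass z.05 [133.5 221.5] [495.9 351.3] [ 8.7 14.5] 0.5
```

Call:
step_arm --rows '[{"angular": [0, 0, 0.0483], "slide": [0, 0, 0], "jaw": 0.9}, {"angular": [0, 0, 0.0483], "slide": [0, 0, 0], "jaw": 0.9}, {"angular": [0, 0, 0.0483], "slide": [0, 0, 0], "jaw": 0.9}, {"angular": [0, 0, 0.0483], "slide": [0, 0, 0], "jaw": 0.9}, {"angular": [0, 0, 0.0483], "slide": [0, 0, 0], "jaw": 0.9}, {"angular": [0, 0, 0.0483], "slide": [0, 0, 0], "jaw": 0.9}, {"angular": [0, 0, 0.0483], "slide": [0, 0, 0], "jaw": 0.9}, {"angular": [0, 0, 0.0483], "slide": [0, 0, 0], "jaw": 0.9}, {"angular": [0, 0, 0.0483], "slide": [0, 0, 0], "jaw": 0.9}, {"angular": [0, 0, 0.0483], "slide": [0, 0, 0], "jaw": 0.9}]'

```text
time_s: 56.42
tool_pos: [0.5662, -0.2585, 0.2368]
tool_rot: [-180.0, -0.0, 6.5]
force: [0.3, 0.0, -0.4]
grip_width: 0.0786
grasp_force: 0.0
```

Call:
step_arm --rows '[{"angular": [0, 0, 0], "slide": [0, 0, 0], "jaw": 0.9}, {"angular": [0, 0, 0], "slide": [0, 0, 0], "jaw": 0.9}, {"angular": [0, 0, 0], "slide": [0, 0, 0], "jaw": 0.9}]'

```text
time_s: 56.8
tool_pos: [0.5659, -0.2601, 0.2365]
tool_rot: [180.0, -0.0, 6.7]
force: [0.1, -0.3, -0.1]
grip_width: 0.0785
grasp_force: 0.0
```

```bash
python3 - <<'E'
from h import *
t=shot("top");s=shot("scene")
for n,im,r in(("top",t,(115,160,154,240)),("scene",s,(398,222,414,245))):
    for q in labels(n,im,.066,r,190 if n=="top" else 150): print(n,*q)
for z in(.066,.074): print(proj("scene",ray("top",(131.5,198.5),z)))
print(s[224:244,398:418].min(axis=2))
plan((.5448,.354,.09),6.2); print(env.get_obs()['qpos'].round(0))
E
```

```text
top [131.5 198.5] [560.1 356.3] [43.7 31.5] 3.9
[407.71887237 233.20337226]
[407.52516716 231.1612899 ]
[[ 55  32  38  33  31  31  31  31  31  32  31  32  32  31  34  26 119 131
  129 127]
 [ 30  29  32  29  30  32  30  31  32  32  32  32  31  31  41  27 112 130
  130 129]
 [ 29  33  28  30  30  29  30  31  30  30  31  30  31  31  36  29  70 123
  128 126]
 [ 31  33  27  27  24  23  20  22  22  23  23  25  27  26  28  27  52 112
  128 127]
 [ 33  31  26  24 112 161 167 129 123 125 124  89  82  52  48  32  44  98
  127 129]
 [ 32  26  24  22 113 199 161  99  99 101 101 103 132 166 106  39  28  95
  125 128]
 [ 28  27  25  20  85 193 120  67  83  86  41  68  94 193 152  54  21 117
  132 129]
 [ 33  26  25  21  85 192 149  67  96 107  89  60  78 190 193  73  19 111
  133 130]
 [ 36  26  25  22  63 191 137  57  69  77  67  53  68 160 202  79  19  70
  127 130]
 [ 38  26  26  22  27 187 179  81  82  60  78  89  56 137 198  88  24  51
  116 128]
 [ 35  26  26  24  15 188 208  95  72  55  74 105  80 111 195 116  37  42
  100 124]
 [ 31  28  26  24  17 161 206  91  53  55  50  76  54  88 194
[... 180 characters left out ...]
19
   90 131]
 [ 44  33  26  25  24  72 138 129 141 123 138 140 146 173 201 211  83  22
   60 128]
 [ 58  36  27  26  26  41  50  61  76  78  93  94 109 126 127 133  53  25
   52 116]
 [ 64  36  26  25  26  29  30  28  27  28  26  26  25  24  24  28  28  28
   46 100]
 [ 47  34  26  26  27  28  29  28  30  30  29  30  29  29  30  30  29  32
   29  99]
 [ 37  30  27  27  26  29  28  27  28  29  27  30  29  29  28  30  30  31
   27  83]
 [ 38  30  26  27  28  27  29  27  28  28  28  28  29  30  29  28  30  32
   28  57]]
at [ 0.5659 -0.2603  0.2364] [-180.      0.      6.69] turn z total 0.0027 slide total [ 0.0907 -1.2261  0.2928] mm [  45.4 -613.   146.4]
[ 40.  16. -22.  85.   6.  80. -66.]
```

Call:
step_arm --rows '[{"angular": [0, 0, 0.0027], "slide": [0, 0, 0], "jaw": 0.9}, {"angular": [0, 0, 0], "slide": [0.0057, -0.0766, 0], "jaw": 0.9}, {"angular": [0, 0, 0], "slide": [0.0057, -0.0766, 0], "jaw": 0.9}, {"angular": [0, 0, 0], "slide": [0.0057, -0.0766, 0], "jaw": 0.9}, {"angular": [0, 0, 0], "slide": [0.0057, -0.0766, 0], "jaw": 0.9}, {"angular": [0, 0, 0], "slide": [0.0057, -0.0766, 0], "jaw": 0.9}, {"angular": [0, 0, 0], "slide": [0.0057, -0.0766, 0], "jaw": 0.9}, {"angular": [0, 0, 0], "slide": [0.0057, -0.0766, 0], "jaw": 0.9}, {"angular": [0, 0, 0], "slide": [0.0057, -0.0766, 0], "jaw": 0.9}]'

```text
time_s: 58.02
tool_pos: [0.5556, 0.0478, 0.2365]
tool_rot: [180.0, -0.0, 6.1]
force: [0.4, 0.1, -0.4]
grip_width: 0.0782
grasp_force: 0.0
```

Call:
step_arm --rows '[{"angular": [0, 0, 0], "slide": [0.0057, -0.0766, 0], "jaw": 0.9}, {"angular": [0, 0, 0], "slide": [0.0057, -0.0766, 0], "jaw": 0.9}, {"angular": [0, 0, 0], "slide": [0.0057, -0.0766, 0], "jaw": 0.9}, {"angular": [0, 0, 0], "slide": [0.0057, -0.0766, 0], "jaw": 0.9}, {"angular": [0, 0, 0], "slide": [0.0057, -0.0766, 0], "jaw": 0.9}, {"angular": [0, 0, 0], "slide": [0.0057, -0.0766, 0], "jaw": 0.9}, {"angular": [0, 0, 0], "slide": [0.0057, -0.0766, 0], "jaw": 0.9}, {"angular": [0, 0, 0], "slide": [0.0057, -0.0766, 0], "jaw": 0.9}, {"angular": [0, 0, 0], "slide": [0, 0, 0.06], "jaw": 0.9}, {"angular": [0, 0, 0], "slide": [0, 0, 0.06], "jaw": 0.9}]'

```text
time_s: 59.28
tool_pos: [0.5455, 0.3547, 0.1758]
tool_rot: [-180.0, -0.0, 6.2]
force: [-0.7, -1.0, -0.6]
grip_width: 0.0783
grasp_force: 0.0
```

Call:
step_arm --rows '[{"angular": [0, 0, 0], "slide": [0, 0, 0.06], "jaw": 0.9}, {"angular": [0, 0, 0], "slide": [0, 0, 0.06], "jaw": 0.9}, {"angular": [0, 0, 0], "slide": [0, 0, 0], "jaw": 0.9}, {"angular": [0, 0, 0], "slide": [0, 0, 0], "jaw": 0.9}, {"angular": [0, 0, 0], "slide": [0, 0, 0], "jaw": 0.9}]'

```text
time_s: 59.9
tool_pos: [0.5464, 0.3545, 0.1182]
tool_rot: [-179.9, -0.1, 6.2]
force: [0.0, -0.7, -0.3]
grip_width: 0.0784
grasp_force: 0.0
```

```bash
python3 - <<'E'
from h import *
plan((.5452,.3547,.0435),6.2)
E
```

```text
at [0.5464 0.3545 0.1182] [-1.7993e+02 -1.5000e-01  6.1500e+00] turn z total -0.0003 slide total [-0.0023 -0.0007  0.1494] mm [-1.2 -0.4 74.7]
```

Call:
step_arm --rows '[{"angular": [0, 0, 0], "slide": [-0.002, 0, 0.05], "jaw": 0.9}, {"angular": [0, 0, 0], "slide": [0, 0, 0.05], "jaw": 0.9}, {"angular": [0, 0, 0], "slide": [0, 0, 0.047], "jaw": 0.9}, {"angular": [0, 0, 0], "slide": [0, 0, 0], "jaw": 0.9}, {"angular": [0, 0, 0], "slide": [0, 0, 0], "jaw": 0.9}, {"angular": [0, 0, 0], "slide": [0, 0, 0], "jaw": 0.3}, {"angular": [0, 0, 0], "slide": [0, 0, 0], "jaw": 0.3}, {"angular": [0, 0, 0], "slide": [0, 0, 0], "jaw": 0.3}, {"angular": [0, 0, 0], "slide": [0, 0, 0], "jaw": 0.3}, {"angular": [0, 0, 0], "slide": [0, 0, 0], "jaw": 0.3}]' --newtons 30

```text
time_s: 61.15
tool_pos: [0.5445, 0.3538, 0.0429]
tool_rot: [-180.0, -0.0, 6.2]
force: [-0.6, 0.7, 0.7]
grip_width: 0.0415
grasp_force: 30.0
```

Call:
step_arm --rows '[{"angular": [0, 0, 0], "slide": [0, 0, 0], "jaw": 0.3}, {"angular": [0, 0, 0], "slide": [0, 0, 0], "jaw": 0.3}, {"angular": [0, 0, 0], "slide": [0, 0, -0.012], "jaw": 0.3}, {"angular": [0, 0, 0], "slide": [0, 0, -0.012], "jaw": 0.3}, {"angular": [0, 0, 0], "slide": [0, 0, 0], "jaw": 0.3}, {"angular": [0, 0, 0], "slide": [-0.005, 0.016, 0], "jaw": 0.3}, {"angular": [0, 0, 0], "slide": [0, 0, 0], "jaw": 0.3}, {"angular": [0, 0, 0], "slide": [0, 0, 0], "jaw": 0.3}]'

```text
time_s: 62.15
tool_pos: [0.543, 0.3451, 0.0547]
tool_rot: [180.0, 0.0, 6.1]
force: [-0.2, 0.3, -2.1]
grip_width: 0.042
grasp_force: 30.0
```

```bash
python3 - <<'E'
from h import *
plan((.5435,.3464,.0435),6.2)
E
```

```text
at [0.543  0.3451 0.0547] [1.7999e+02 1.0000e-02 6.1300e+00] turn z total -0.0004 slide total [ 0.0014 -0.0025  0.0225] mm [ 0.7 -1.3 11.2]
```

Call:
step_arm --rows '[{"angular": [0, 0, 0], "slide": [0.001, -0.0025, 0.012], "jaw": 0.3}, {"angular": [0, 0, 0], "slide": [0, 0, 0.011], "jaw": 0.3}, {"angular": [0, 0, 0], "slide": [0, 0, 0], "jaw": 0.3}, {"angular": [0, 0, 0], "slide": [0, 0, 0], "jaw": 0.3}, {"angular": [0, 0, 0], "slide": [0, 0, 0], "jaw": 0.7}, {"angular": [0, 0, 0], "slide": [0, 0, 0], "jaw": 0.7}, {"angular": [0, 0, 0], "slide": [0, 0, 0], "jaw": 0.7}, {"angular": [0, 0, 0], "slide": [0, 0, 0], "jaw": 0.7}, {"angular": [0, 0, 0], "slide": [0, 0, -0.03], "jaw": 0.7}, {"angular": [0, 0, 0], "slide": [0, 0, -0.06], "jaw": 0.7}]'

```text
time_s: 63.4
tool_pos: [0.5426, 0.3462, 0.0885]
tool_rot: [180.0, 0.1, 6.2]
force: [0.6, -0.4, -0.1]
grip_width: 0.0609
grasp_force: 0.0
```

Call:
step_arm --rows '[{"angular": [0, 0, 0], "slide": [0, 0, -0.08], "jaw": 0.7}, {"angular": [0, 0, 0], "slide": [0, 0, -0.08], "jaw": 0.7}, {"angular": [0, 0, 0], "slide": [0, 0, -0.08], "jaw": 0.7}, {"angular": [0, 0, 0], "slide": [0, 0.08, 0], "jaw": 0.7}, {"angular": [0, 0, 0], "slide": [0, 0.08, 0], "jaw": 0.7}, {"angular": [0, 0, 0], "slide": [0, 0.08, 0], "jaw": 0.7}, {"angular": [0, 0, 0], "slide": [0, 0.08, 0], "jaw": 0.7}, {"angular": [0, 0, 0], "slide": [0, 0.08, 0], "jaw": 0.7}, {"angular": [0, 0, 0], "slide": [0, 0.08, 0], "jaw": 0.7}, {"angular": [0, 0, 0], "slide": [0, 0.08, 0], "jaw": 0.7}]'

```text
time_s: 64.65
tool_pos: [0.5735, 0.0673, 0.2097]
tool_rot: [180.0, -0.1, 6.2]
force: [0.3, -0.3, -0.2]
grip_width: 0.061
grasp_force: 0.0
```

Call:
step_arm --rows '[{"angular": [0, 0, 0], "slide": [0, 0.08, 0], "jaw": 0.7}, {"angular": [0, 0, 0], "slide": [0, 0.08, 0], "jaw": 0.7}, {"angular": [0, 0, 0], "slide": [0, 0.08, 0], "jaw": 0.7}, {"angular": [0, 0, 0], "slide": [0, 0.08, 0], "jaw": 0.7}, {"angular": [0, 0, 0], "slide": [0, 0.08, 0], "jaw": 0.7}, {"angular": [0, 0, 0], "slide": [0, 0, 0], "jaw": 0.7}, {"angular": [0, 0, 0], "slide": [0, 0, 0], "jaw": 0.7}, {"angular": [0, 0, 0], "slide": [0, 0, 0], "jaw": 0.7}]'

```text
time_s: 65.65
tool_pos: [0.595, -0.1287, 0.209]
tool_rot: [-180.0, -0.0, 6.3]
force: [-0.9, 0.5, 0.2]
grip_width: 0.0606
grasp_force: 0.0
```

```bash
python3 - <<'E'
from h import *
t=shot("top","t9")
print("long");[print(*r) for r in labels("top",t,.078,(145,160,195,240))]
print("short");[print(*r) for r in labels("top",t,.066,(115,160,154,240))]
a=cv2.resize(t[155:280,115:305],(760,500),interpolation=cv2.INTER_CUBIC)
cv2.imwrite("pics/f9.png",a[:,:,::-1]); print(env.get_obs()['tool_pos'])
E
```

```text
long
[164.2 185.2] [597.2 262. ] [43.4 32.8] 7.5
short
[134.5 199. ] [558.7 347.7] [42.4 31.5] 3.6
[ 0.59494368 -0.12876989  0.20887475]
```

View pics/f9.png

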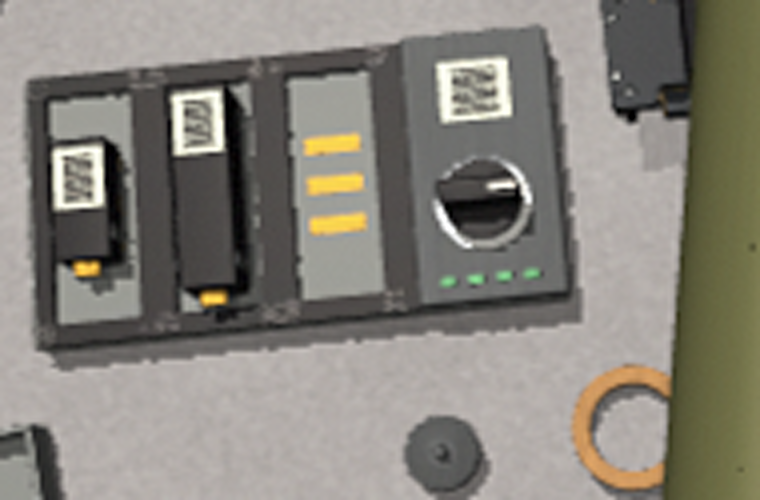

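Both packs lie centred in their bays (labels at crop (77,177) and (197,120)), the knob is at "charging", and the gripper is clear of everything. I'm handing it in.

```bash
python3 -c "
from cell import env
print(env.sign_off())"
```

```text
the job is handed in; nothing more can be done
None
```

I handed the job in at about 66 s with every step carried out, but the interface gives no confirmation of label reads and sign-off returned no result, so I can't say whether it passed. Only the long and short packs were present: they lie in the middle and left bays, I aimed at the three labels in the order asked for over a second each, the scanner is back on its stand, the knob is turned to its stop and released, and I re-centred the short pack after it was knocked.

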